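# Park the drying carousel on its rubbing spot and rack the washed cans

## Robot

A 6-joint arm with a two-finger parallel gripper is mounted at the origin on the work surface. World frame = base frame: x ahead of the robot, y to its left, z up, the work surface at z = 0. Lengths are in m, angles in rad, forces in N, time in s.
With the tool pointing down it reaches from about 0.3 to 0.85 m from the base axis. Payload 4.2 kg.
Tool frame: the origin (TCP) lies at the very end of the fingers, on their centre line; the grasp point (between the pads) lies 19 mm behind it; z points along the fingers, y is the line along which they close (so a half turn about z gives the same grasp; the last joint's range is limited). The gripper opens to 91 mm and grips with 3 to 60 N. Pads are 32 mm wide; open, the fingers measure 118 mm over their backs; the gripper's body (76 mm by 178 mm) begins 60 mm behind the grasp point.
Start: joints at [1.13, 0.32, 1.565, -0, 1.257, -0.02], TCP at [0.235, 0.525, 0.214] pointing down, gripper open.
Joint ranges: [-3.11, 3.11], [-0.84, 2.01], [0.21, 2.61], [-1.34, 4.49], [0.05, 2.63], [-2.56, 2.56]. Speed limits (rad/s): [2.57, 2.57, 3.14, 3.14, 3.14, 3.14].

## Interface

Orientations are given as a unit quaternion [x, y, z, w].
In Python, from station import observe, imaging, job gives the robot as it stands.
- The arm moves only by the tool send_rows, never from a script. Its argument "increments" is a list of rows, each a list of 7 numbers: the shift along the world's x, y, z in mm, then the turn, a rotation vector about the world's x, y, z in degrees, then the opening in per cent of the stroke, from 0 (shut) to 100 (fully open). A call has 1 to 10 rows; each row is the pose to reach, as a shift and turn from the pose commanded when the call began; what a row does not reach only later rows make up. A row lasts 1/12 s, in which the tool goes at most 41.7 mm and 7.16 degrees, less where a joint would pass 70% of its speed; a pose out of reach is approached as far as the arm can. A call with a gripper value outside its range is refused whole. The fingers move at their own pace and stop on an object; the grip force is fixed at half the most. Time passes only in rows, so rows that repeat a pose let the fingers close. It gives the time, the measured TCP pose, the force, the opening and the grip force at its end, in the units of the state.
- observe(): the state, without advancing time (a new reading comes with each control period).
- imaging.get_image(name): name is "side" or "top"; returns the picture (400x640x3 uint8, blue, green, red); there is no depth.
- imaging.calibration(name): a dict with "fx", "fy", "cx", "cy" (pixels), "rvec" (rotation vector, rad) and "tvec" (3), from world to camera coordinates, as OpenCV has them. Camera axes: x right, y down, z forward; pixel columns grow to the right and rows downward; lengths in m; the calibration is good to about 2 mm. A picture is of the moment at which its call begins. calibration takes no time and is no camera call.
- job.close_job(): hands the job in; it is judged then, once.
The state is a dict: "t": time; "qpos": joint angles; "dq": joint speeds; "effort": joint torques, N m; "tcp_pos": TCP position; "orientation": TCP orientation; "ft_force": force on the tool from outside, world axes, zero at the start; "torque": the same for the moment, N m; "gripper_width": opening from 0.0 (shut) to 1.0 (fully open); "grip_force": force on a finger pad.
Only numpy, scipy, OpenCV 4.12 (cv2) and the standard library are available. Lean on these libraries where they do the work, as an engineer would, in place of code of your own. Each camera call takes 0.05 s, during which the arm holds its last target. There are 200 camera calls.

## Task

The drying carousel rubs on its pad at one unseen spot of its turn. Turn it by a peg and feel for the place where the drag rises, and leave it parked in the middle of that tight spot, let go, so that it stays still; only then turn every washed can upside down onto a drying peg of its own, sitting fully home, with the carousel still parked on the tight spot at the end. Leave the bracket and the other things on the bench alone.

Things in the scene. Friction and masses are not known exactly. Their poses are not given: they have to be found in the camera images.
- deck: turning deck of the drying carousel: aluminium disc 270 mm across, top 45 mm above the table, turning without limit about its upright axis (origin on the axis, 20 mm above the table; its yaw tells the turn). Four identical round upright white pegs, 34 mm thick, 80 mm tall, on a 90 mm radius at the deck's +x, +y, -x, -y. Turn it by leading a peg round the axis
- peg0 (a point): centre of the flat top of drying peg 0 (deck's +x), 125 mm above the table. A can put mouth-down over a peg rests with the inside of its closed end on the peg's top: its centre is then 29 mm below the peg's top, its mouth 18 mm above the deck, with 7 mm play all round
- peg1 (a point): centre of the flat top of drying peg 1 (deck's +y), like peg 0
- peg2 (a point): centre of the flat top of drying peg 2 (deck's -x), like peg 0
- peg3 (a point): centre of the flat top of drying peg 3 (deck's -y), like peg 0
- bracket: fixed steel bracket of the unseen sprung pad under the deck; origin on the carousel's axis at table height; its block (50 x 30 x 50 mm high) is 160 mm out on its own +y. At a peg the deck drags about 1 N, but at the tight spot, some 15 degrees wide, about 8 N (up to 16 N going on to it, from either side); left there it stays put. The spot differs each time, never where it starts
- can0_mid (a point): centre of an empty aluminium screening can, 120 g: square box 54 x 54 mm outside, 66 mm long, one end closed (4 mm), the other open, walls 3 mm (opening 48 x 48 mm, 62 mm deep). Lies on a flat side, open mouth roughly to the robot's left; may be absent. Middle of the can (33 mm from either end, 27 mm from each side); x points out of the mouth
- can1_mid (a point): centre of an empty aluminium screening can, 120 g: square box 54 x 54 mm outside, 66 mm long, one end closed (4 mm), the other open, walls 3 mm (opening 48 x 48 mm, 62 mm deep). Lies on a flat side, open mouth roughly to the robot's left; may be absent. Middle of the can (33 mm from either end, 27 mm from each side); x points out of the mouth
- can2_mid (a point): centre of an empty aluminium screening can, 120 g: square box 54 x 54 mm outside, 66 mm long, one end closed (4 mm), the other open, walls 3 mm (opening 48 x 48 mm, 62 mm deep). Lies on a flat side, open mouth roughly to the robot's left; may be absent. Middle of the can (33 mm from either end, 27 mm from each side); x points out of the mouth
- can0: the same can as can0_mid; origin on one long side, 27 mm from the can's centre along its -z
- can1: the same can as can1_mid; origin on one long side, 27 mm from the can's centre along its -z
- can2: the same can as can2_mid; origin on one long side, 27 mm from the can's centre along its -z
- solder_reel: bystander: steel-grey reel 52 mm across, 45 mm high, standing; origin under its centre
- relay: bystander: black block 30 x 18 x 25 mm; origin under its centre
- driver: bystander: screwdriver lying on the table
- spanner: bystander: open spanner lying on the table
- flux: bystander: small jar 40 mm across, 60 mm tall; origin under its centre

How it is judged:
By the outcome, as a careful person would: the job done as asked, in the order asked, and still so for the second after the job is handed in, with the robot touching nothing.
Of can0, can1, can2 only 2 to 3 are there at a start; the rules pass over those that are not, and their reading is None.
At some moment in a run one of can0, can1, can2 may be knocked a few centimetres aside while the robot is not near it.
It also fails if it takes over 210 s, if anything falls off the work surface, if the arm or the gripper's body presses on something with over 40 N, if the wrist force passes 120 N, or if a joint passes its speed limit or range.

## Working session

There is one attempt and no reset: what is moved stays moved. The work goes in short steps, Python scripts to look and compute and a tool call to move; the robot and the scene stay as the last step left them, time stands still between calls to the robot, and variables do not carry over. Pictures are saved under pics/ and viewed, at most 14 in all, crops included, and the job is handed in when it is done.

Besides the shell and the picture viewer there is one more tool, called as name(argument=value, ...) on one line, values as JSON. send_rows: Moves the arm, as the interface text tells. Its arguments: {"type":"object","properties":{"increments":{"type":"array","items":{"type":"array","items":{"type":"number"}}}},"required":["increments"]}

```bash
ls; mkdir -p pics; cat > h.py <<'E'
import numpy as np, cv2
from station import observe, imaging, job
def cal(n):
    c=imaging.calibration(n); K=np.array([[c['fx'],0,c['cx']],[0,c['fy'],c['cy']],[0,0,1]],float)
    R=cv2.Rodrigues(np.array(c['rvec'],float))[0]; t=np.array(c['tvec'],float).ravel(); return K,R,t
def plane(n,uv,z):
    K,R,t=cal(n); uv=np.atleast_2d(uv).astype(float)
    d=(R.T@np.linalg.inv(K)@np.c_[uv,np.ones(len(uv))].T).T; C=-R.T@t
    return C+d*((z-C[2])/d[:,2])[:,None]
def proj(n,p):
    K,R,t=cal(n); q=(K@(R@np.atleast_2d(p).T+t[:,None])).T; return q[:,:2]/q[:,2:]
E
python3 - <<'E'
from h import *
s=observe(); print(s)
for n in('top','side'):
    cv2.imwrite(f'pics/{n}0.png',imaging.get_image(n)); K,R,t=cal(n); print(n,-R.T@t, R[2],K[0,0])
E
```

```text
pics
{'t': 0.0, 'qpos': array([ 1.12999933e+00,  3.20283989e-01,  1.56566694e+00, -1.30152849e-05,
        1.25738205e+00, -2.00121708e-02]), 'dq': array([-0.00014226,  0.00188236, -0.00046423,  0.00019751,  0.00180385,
       -0.00083445]), 'effort': array([-7.71537325e-04, -4.12455726e+01, -2.31975657e+01,  7.27217761e-02,
        4.54355031e-02, -1.42866811e-04]), 'tcp_pos': array([0.23467117, 0.52438716, 0.21312951]), 'orientation': array([ 2.08841630e-01,  9.77949087e-01, -8.48582115e-04, -1.92695179e-04]), 'ft_force': array([-0.39980427,  0.04786602,  0.07185726]), 'torque': array([-0.09543435, -0.01138607, -0.06106797]), 'grip_force': 0.0, 'gripper_width': 1.0000295688492478}
top [ 0.55851215 -0.04301905  1.18186916] [ 0.05936255 -0.02746256 -0.99785866] 415.4908275842621
side [ 0.54351824 -0.70380973  0.88021758] [ 0.06621782  0.6365969  -0.76834861] 437.60582465320294
```

View pics/top0.png

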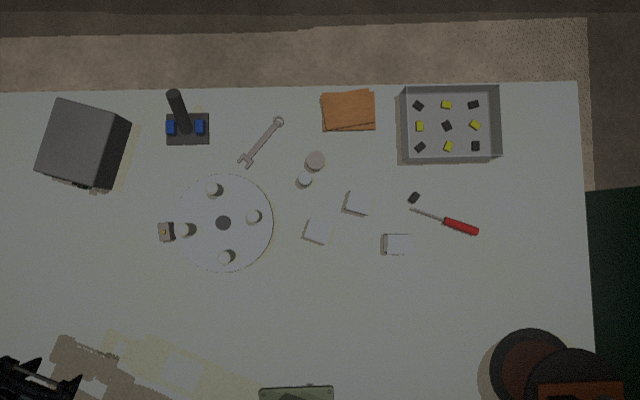

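View pics/side0.png

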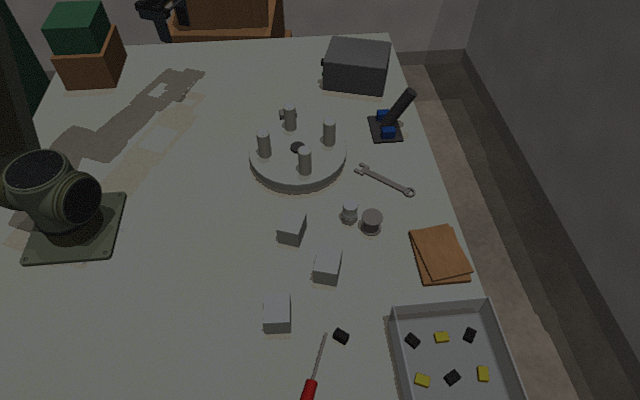

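Top view: carousel hub at (223,222), with pegs at (214,189), (253,216), (227,257) and (188,230). The bracket is at (166,232). Three cans are at about (317,230), (355,203) and (396,244). I'll measure these and take an enlarged crop.

```bash
python3 - <<'E'
from h import *
im=cv2.imread('pics/top0.png')
c=cv2.resize(im[160:290,150:420],None,fx=2.96,fy=2.96,interpolation=cv2.INTER_CUBIC)
c=cv2.convertScaleAbs(c,alpha=1.5); cv2.imwrite('pics/c0.png',c)
im=cv2.imread('pics/side0.png')
c=cv2.resize(im[90:350,230:430],None,fx=3,fy=3,interpolation=cv2.INTER_CUBIC)[:,:]
c=cv2.resize(c,(460,598));c=cv2.convertScaleAbs(c,alpha=1.5); cv2.imwrite('pics/c1.png',c)
print(plane('top',[[223,222]],.045),plane('top',[[214,189],[253,216],[227,257],[188,230]],.120))
print(plane('top',[[166,232]],.05),plane('top',[[317,230],[355,203],[396,244]],.054))
E
```

```text
[[0.56262343 0.1847437  0.045     ]] [[0.6469032  0.19125623 0.12      ]
 [0.57541368 0.09363335 0.12      ]
 [0.47387495 0.16099584 0.12      ]
 [0.54468178 0.25798886 0.12      ]]
[[0.54011372 0.33660189 0.05      ]] [[ 0.5337404  -0.06968687  0.054     ]
 [ 0.60401862 -0.17527056  0.054     ]
 [ 0.48962515 -0.28304672  0.054     ]]
```

View pics/c0.png

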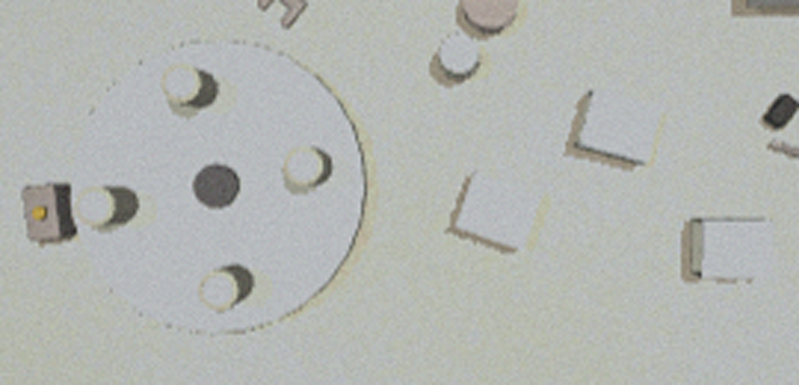

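View pics/c1.png

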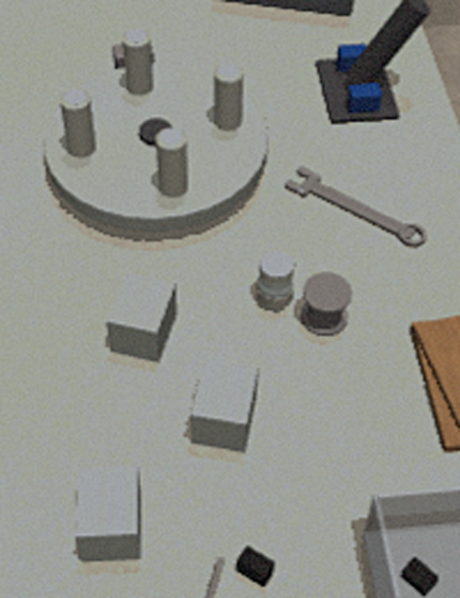

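The crops show the peg tops at (183,85), (305,168), (222,290) and (97,206) in crop pixels. The three cans lie with their mouths to the left. Next I'll refine the axis and the can poses.

```bash
python3 - <<'E'
from h import *
f=lambda L:np.array(L)/2.96+[150,160]-0.33
P=plane('top',f([[183,85],[305,168],[222,290],[97,206]]),.125)[:,:2]
c=P.mean(0); print(P,c,np.degrees(np.arctan2(*(P-c).T[::-1])),np.linalg.norm(P-c,axis=1))
# deck circle rim at z .045 (crop)
print(plane('top',f([[366,187],[225,40],[225,333]]),.045))
im=cv2.imread('pics/side0.png'); 
s=lambda L:np.array(L)*[200/460,260/598]+[230,90]
P=plane('side',s([[76,97],[137,37],[229,72],[172,137]]),.125)[:,:2]
print('side',P,P.mean(0))
# can top faces corners by eye
for q in ([[472,172],[548,192],[520,250],[452,228]],[[590,92],[662,110],[645,163],[572,142]],[[703,219],[770,219],[770,281],[703,281]]):
    w=plane('top',f(q),.054)[:,:2]; print(w.round(3).tolist(),w.mean(0))
c=cv2.imread('pics/top0.png')[185:262,290:415]; cv2.imwrite('pics/c2.png',cv2.convertScaleAbs(cv2.resize(c,None,fx=6.4,fy=6.4,interpolation=cv2.INTER_CUBIC),alpha=2.2,beta=-120))
E
```

```text
[[0.64821509 0.19644335]
 [0.57427572 0.09374042]
 [0.47284854 0.16588008]
 [0.54699545 0.27042798]] [0.5605837  0.18162296] [   9.59914155  -81.14456258 -169.82730855   98.69947668] [0.08887578 0.08894274 0.08913639 0.0898386 ]
[[0.55642584 0.04852008 0.045     ]
 [0.69569155 0.17545643 0.045     ]
 [0.42737847 0.17956549 0.045     ]]
side [[0.47478481 0.17050735]
 [0.54844542 0.27122916]
 [0.65078278 0.19671054]
 [0.57755312 0.09507564]] [0.56289153 0.18338067]
[[0.567, -0.049], [0.547, -0.118], [0.495, -0.091], [0.517, -0.03]] [ 0.53159095 -0.07212549]
[[0.638, -0.16], [0.619, -0.226], [0.571, -0.208], [0.592, -0.142]] [ 0.60519745 -0.18408016]
[[0.518, -0.26], [0.516, -0.322], [0.46, -0.32], [0.462, -0.258]] [ 0.48911452 -0.28984234]
```

View pics/c2.png

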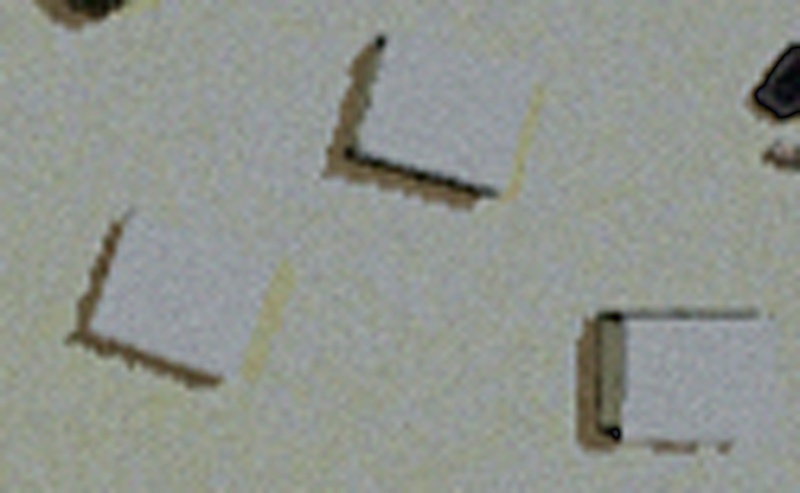

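send_rows(increments=[[24,-36,0,0,0,3.4,100],[48,-72,0,0,0,6.7,90],[72,-108,0,0,0,10,80],[96,-144,0,0,0,13.4,70],[120,-180,0,0,0,16.7,60],[144,-216,0,0,0,20,50],[168,-252,0,0,0,23.4,44],[192,-288,0,0,0,26.7,44],[216,-324,0,0,0,30,44],[238,-357,0,0,0,33.4,44]])

```text
t: 0.93
tcp_pos: [0.4665, 0.1762, 0.2138]
orientation: [-0.082, 0.997, 0.0, -0.0]
ft_force: [0.7, 1.6, -0.7]
gripper_width: 0.443
grip_force: 0.0
```

send_rows(increments=[[0,0,0,0,0,0,44],[0,0,0,0,0,0,44]])

```text
t: 1.1
tcp_pos: [0.4666, 0.1764, 0.2135]
orientation: [-0.078, 0.997, 0.0, -0.001]
ft_force: [-0.1, 0.2, 0.8]
gripper_width: 0.441
grip_force: 0.0
```

```bash
python3 - <<'E'
from h import *
from scipy.spatial.transform import Rotation as Ro
s=observe(); print(s['tcp_pos'],Ro.from_quat(s['orientation']).as_matrix().round(3),s['qpos'],s['ft_force'],s['gripper_width'],s['t'])
E
```

```text
[0.46661176 0.17641139 0.21351965] [[-0.988 -0.157 -0.001]
 [-0.157  0.988 -0.   ]
 [ 0.001  0.    -1.   ]] [ 3.38161789e-01  2.00618100e-01  1.73166335e+00  3.83372242e-04
  1.21037844e+00 -1.38992481e+00] [-0.05820542  0.2322627   0.79415459] 0.4405533147324783 1.1
```

send_rows(increments=[[6.4,-8.9,0,0,0,0,54],[6.4,-8.9,0,0,0,0,54],[6.4,-8.9,-30,0,0,0,54],[6.4,-8.9,-60,0,0,0,54],[6.4,-8.9,-80,0,0,0,54],[6.4,-8.9,-96,0,0,0,54],[6.4,-8.9,-112,0,0,0,54],[6.4,-8.9,-126,0,0,0,54],[6.4,-8.9,-138,0,0,0,50],[6.4,-8.9,-138,0,0,0,42]])

```text
t: 1.93
tcp_pos: [0.4701, 0.1699, 0.0739]
orientation: [-0.082, 0.997, -0.0, -0.002]
ft_force: [0.3, -0.7, 0.3]
gripper_width: 0.454
grip_force: 0.0
```

send_rows(increments=[[0,0,0,0,0,0,41],[0,0,0,0,0,0,41],[0,0,0,0,0,0,41]])

```text
t: 2.18
tcp_pos: [0.4729, 0.1699, 0.0769]
orientation: [-0.081, 0.997, 0.0, 0.001]
ft_force: [-0.9, -0.2, 0.3]
gripper_width: 0.412
grip_force: 0.0
```

```bash
python3 - <<'E'
from h import *
a=np.radians(189.3)
for k in range(12):
    b=a-np.radians(6); d=90*np.array([np.cos(b)-np.cos(a),np.sin(b)-np.sin(a)]); print(np.degrees(b).round(1),d.round(1),(d/2).round(1)); a=b
im=cv2.imread
cv2.imwrite('pics/s1.png',imaging.get_image('side')[60:260,180:400].repeat(2,0).repeat(2,1))
E
```

```text
183.3 [-1.   9.4] [-0.5  4.7]
177.3 [-0.   9.4] [-0.   4.7]
171.3 [0.9 9.4] [0.5 4.7]
165.3 [1.9 9.2] [1.  4.6]
159.3 [2.9 9. ] [1.4 4.5]
153.3 [3.8 8.6] [1.9 4.3]
147.3 [4.7 8.2] [2.3 4.1]
141.3 [5.5 7.7] [2.7 3.8]
135.3 [6.3 7. ] [3.1 3.5]
129.3 [7.  6.3] [3.5 3.2]
123.3 [7.6 5.6] [3.8 2.8]
117.3 [8.1 4.8] [4.1 2.4]
```

View pics/s1.png

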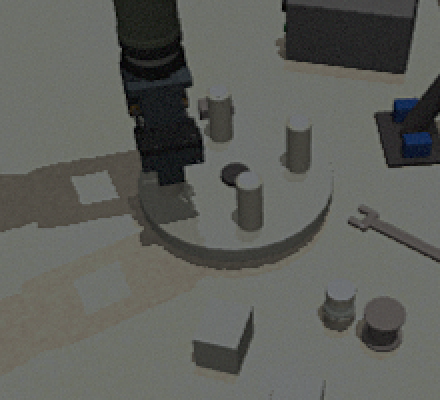

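The gripper straddles the near peg, and nothing else is touched. I'll sweep it clockwise in 6° steps.

send_rows(increments=[[-0.5,4.7,0,0,0,-3,41],[-1,9.4,0,0,0,-6,41]])

```text
t: 2.4
tcp_pos: [0.4719, 0.1785, 0.0768]
orientation: [-0.027, 1.0, -0.0, 0.001]
ft_force: [0.5, -0.9, 0.8]
gripper_width: 0.411
grip_force: 0.7
```

send_rows(increments=[[0,4.7,0,0,0,-3,41],[0,9.4,0,0,0,-6,41]])

```text
t: 2.57
tcp_pos: [0.4717, 0.188, 0.0768]
orientation: [0.025, 1.0, -0.0, 0.001]
ft_force: [0.0, -1.9, 1.1]
gripper_width: 0.408
grip_force: 0.7
```

send_rows(increments=[[0.5,4.7,0,0,0,-3,41],[0.9,9.4,0,0,0,-6,41]])

```text
t: 2.73
tcp_pos: [0.4725, 0.1974, 0.0768]
orientation: [0.077, 0.997, -0.0, 0.0]
ft_force: [0.1, -2.0, 0.6]
gripper_width: 0.412
grip_force: 0.7
```

send_rows(increments=[[1,4.6,0,0,0,-3,41],[1.9,9.2,0,0,0,-6,41]])

```text
t: 2.9
tcp_pos: [0.4743, 0.2066, 0.0767]
orientation: [0.129, 0.992, -0.0, 0.0]
ft_force: [-1.4, -1.5, 0.6]
gripper_width: 0.407
grip_force: 0.7
```

send_rows(increments=[[1.4,4.5,0,0,0,-3,41],[2.9,9,0,0,0,-6,41]])

```text
t: 3.07
tcp_pos: [0.477, 0.2156, 0.0767]
orientation: [0.181, 0.983, -0.0, 0.0]
ft_force: [-0.5, -0.7, 1.7]
gripper_width: 0.41
grip_force: 0.8
```

send_rows(increments=[[1.9,4.3,0,0,0,-3,41],[3.8,8.6,0,0,0,-6,41]])

```text
t: 3.23
tcp_pos: [0.4807, 0.2242, 0.0767]
orientation: [0.232, 0.973, -0.0, 0.0]
ft_force: [-0.4, -1.3, 1.6]
gripper_width: 0.409
grip_force: 0.8
```

send_rows(increments=[[2.3,4.1,0,0,0,-3,41],[4.7,8.2,0,0,0,-6,41]])

```text
t: 3.4
tcp_pos: [0.4853, 0.2324, 0.0767]
orientation: [0.283, 0.959, -0.0, -0.0]
ft_force: [-1.9, -0.7, 0.8]
gripper_width: 0.409
grip_force: 0.8
```

send_rows(increments=[[2.7,3.8,0,0,0,-3,41],[5.5,7.7,0,0,0,-6,41]])

```text
t: 3.57
tcp_pos: [0.4907, 0.2401, 0.0766]
orientation: [0.333, 0.943, -0.0, -0.0]
ft_force: [-1.4, -1.6, 0.4]
gripper_width: 0.409
grip_force: 0.8
```

send_rows(increments=[[3.1,3.5,0,0,0,-3,41],[6.3,7,0,0,0,-6,41]])

```text
t: 3.73
tcp_pos: [0.4969, 0.2471, 0.0766]
orientation: [0.382, 0.924, -0.0, -0.0]
ft_force: [-1.1, -1.2, 0.4]
gripper_width: 0.409
grip_force: 0.8
```

send_rows(increments=[[3.5,3.2,0,0,0,-3,41],[7,6.3,0,0,0,-6,41]])

```text
t: 3.9
tcp_pos: [0.5039, 0.2535, 0.0766]
orientation: [0.429, 0.903, -0.0, -0.0]
ft_force: [-1.4, -0.3, 0.2]
gripper_width: 0.411
grip_force: 0.8
```

send_rows(increments=[[3.8,2.8,0,0,0,-3,41],[7.6,5.6,0,0,0,-6,41]])

```text
t: 4.07
tcp_pos: [0.5115, 0.2591, 0.0765]
orientation: [0.476, 0.879, -0.0, -0.0]
ft_force: [-1.1, -0.2, 0.3]
gripper_width: 0.404
grip_force: 0.8
```

send_rows(increments=[[4.1,2.4,0,0,0,-3,41],[8.1,4.8,0,0,0,-6,41]])

```text
t: 4.23
tcp_pos: [0.5197, 0.2639, 0.0765]
orientation: [0.521, 0.853, -0.0, -0.0]
ft_force: [-1.4, -0.2, 0.1]
gripper_width: 0.41
grip_force: 0.7
```

```bash
python3 - <<'E'
from h import *
s=observe(); p=s['tcp_pos'][:2]-[.562,.182]; print(p,np.degrees(np.arctan2(p[1],p[0])),np.hypot(*p),s['qpos'],s['ft_force'])
a=np.radians(117.3)
for k in range(20):
    b=a-np.radians(6); d=90*np.array([np.cos(b)-np.cos(a),np.sin(b)-np.sin(a)]); print(np.degrees(b).round(1),d.round(1),(d/2).round(1)); a=b
E
```

```text
[-0.0423204   0.08194987] 117.31265404171536 0.09223230341701194 [ 4.50036248e-01  4.49155439e-01  1.73673981e+00  3.97622692e-04
  9.56407351e-01 -2.38371117e-02] [-1.3866722  -0.23396498  0.06644875]
111.3 [8.6 3.9] [4.3 1.9]
105.3 [8.9 3. ] [4.5 1.5]
99.3 [9.2 2. ] [4.6 1. ]
93.3 [9.4 1. ] [4.7 0.5]
87.3 [9.4 0. ] [4.7 0. ]
81.3 [ 9.4 -0.9] [ 4.7 -0.5]
75.3 [ 9.2 -1.9] [ 4.6 -1. ]
69.3 [ 9.  -2.9] [ 4.5 -1.4]
63.3 [ 8.6 -3.8] [ 4.3 -1.9]
57.3 [ 8.2 -4.7] [ 4.1 -2.3]
51.3 [ 7.7 -5.5] [ 3.8 -2.7]
45.3 [ 7.  -6.3] [ 3.5 -3.1]
39.3 [ 6.3 -7. ] [ 3.2 -3.5]
33.3 [ 5.6 -7.6] [ 2.8 -3.8]
27.3 [ 4.8 -8.1] [ 2.4 -4.1]
21.3 [ 3.9 -8.6] [ 1.9 -4.3]
15.3 [ 3.  -8.9] [ 1.5 -4.5]
9.3 [ 2.  -9.2] [ 1.  -4.6]
3.3 [ 1.  -9.4] [ 0.5 -4.7]
-2.7 [ 0.  -9.4] [ 0.  -4.7]
```

send_rows(increments=[[4.3,1.9,0,0,0,-3,41],[8.6,3.9,0,0,0,-6,41]])

```text
t: 4.4
tcp_pos: [0.5283, 0.2679, 0.0765]
orientation: [0.565, 0.825, -0.0, -0.0]
ft_force: [-1.6, -0.5, 0.3]
gripper_width: 0.414
grip_force: 0.7
```

send_rows(increments=[[4.5,1.5,0,0,0,-3,41],[8.9,3,0,0,0,-6,41]])

```text
t: 4.57
tcp_pos: [0.5372, 0.2709, 0.0765]
orientation: [0.608, 0.794, -0.0, -0.0]
ft_force: [-1.4, 0.6, 0.6]
gripper_width: 0.411
grip_force: 0.7
```

send_rows(increments=[[4.6,1,0,0,0,-3,41],[9.2,2,0,0,0,-6,41]])

```text
t: 4.73
tcp_pos: [0.5465, 0.2729, 0.0765]
orientation: [0.649, 0.761, -0.0, -0.0]
ft_force: [-0.7, 0.6, -0.3]
gripper_width: 0.407
grip_force: 0.7
```

send_rows(increments=[[4.7,0.5,0,0,0,-3,41],[9.4,1,0,0,0,-6,41]])

```text
t: 4.9
tcp_pos: [0.5559, 0.274, 0.0765]
orientation: [0.688, 0.726, -0.0, -0.0]
ft_force: [-1.7, -0.3, -0.1]
gripper_width: 0.412
grip_force: 0.8
```

send_rows(increments=[[4.7,0,0,0,0,-3,41],[9.4,0,0,0,0,-6,41]])

```text
t: 5.07
tcp_pos: [0.5653, 0.2741, 0.0766]
orientation: [0.725, 0.689, -0.0, -0.0]
ft_force: [-0.5, -0.1, 0.7]
gripper_width: 0.41
grip_force: 0.8
```

send_rows(increments=[[4.7,-0.5,0,0,0,-3,41],[9.4,-0.9,0,0,0,-6,41]])

```text
t: 5.23
tcp_pos: [0.5747, 0.2732, 0.0765]
orientation: [0.76, 0.65, -0.0, -0.0]
ft_force: [-1.0, 0.4, -0.1]
gripper_width: 0.413
grip_force: 0.7
```

send_rows(increments=[[4.6,-1,0,0,0,-3,41],[9.2,-1.9,0,0,0,-6,41]])

```text
t: 5.4
tcp_pos: [0.584, 0.2712, 0.0765]
orientation: [0.793, 0.61, -0.0, -0.0]
ft_force: [-2.4, -0.6, 0.1]
gripper_width: 0.413
grip_force: 0.7
```

send_rows(increments=[[4.5,-1.4,0,0,0,-3,41],[9,-2.9,0,0,0,-6,41]])

```text
t: 5.57
tcp_pos: [0.591, 0.2685, 0.0764]
orientation: [0.824, 0.567, -0.002, -0.002]
ft_force: [-13.1, 3.5, 6.4]
gripper_width: 0.41
grip_force: 6.9
```

send_rows(increments=[[4.3,-1.9,0,0,0,-3,41],[8.6,-3.8,0,0,0,-6,41]])

```text
t: 5.73
tcp_pos: [0.5949, 0.2659, 0.0762]
orientation: [0.852, 0.523, -0.006, -0.005]
ft_force: [-14.5, 6.2, 8.8]
gripper_width: 0.408
grip_force: 6.4
```

send_rows(increments=[[4.1,-2.3,0,0,0,-3,41],[8.2,-4.7,0,0,0,-6,41]])

```text
t: 5.9
tcp_pos: [0.604, 0.2617, 0.0763]
orientation: [0.878, 0.478, -0.005, -0.004]
ft_force: [-11.8, 6.2, 5.2]
gripper_width: 0.41
grip_force: 7.1
```

send_rows(increments=[[3.8,-2.7,0,0,0,-3,41],[7.7,-5.5,0,0,0,-6,41]])

```text
t: 6.07
tcp_pos: [0.6122, 0.2566, 0.0763]
orientation: [0.902, 0.431, -0.004, -0.004]
ft_force: [-14.8, 8.2, 4.2]
gripper_width: 0.41
grip_force: 8.0
```

send_rows(increments=[[3.5,-3.1,0,0,0,-3,41],[7,-6.3,0,0,0,-6,41]])

```text
t: 6.23
tcp_pos: [0.6203, 0.2504, 0.0764]
orientation: [0.923, 0.384, -0.003, -0.003]
ft_force: [-6.6, 5.0, 1.8]
gripper_width: 0.413
grip_force: 4.4
```

```bash
python3 - <<'E'
from h import *
s=observe(); p=s['tcp_pos'][:2]-[.562,.182]; print(p,np.degrees(np.arctan2(p[1],p[0])),np.hypot(*p),s['qpos'],s['ft_force'])
E
```

```text
[0.058265   0.06839341] 49.5720029769935 0.08984692183014957 [0.36343884 0.57089748 1.51176865 0.00694278 1.06563885 1.14307287] [-6.58140753  5.02656164  1.75024252]
```

send_rows(increments=[[0,0,0,0,0,0,41],[0,0,0,0,0,0,41],[0,0,0,0,0,0,41]])

```text
t: 6.48
tcp_pos: [0.625, 0.248, 0.0766]
orientation: [0.923, 0.385, 0.001, -0.0]
ft_force: [-1.0, 1.2, 1.1]
gripper_width: 0.407
grip_force: 0.6
```

send_rows(increments=[[1.1,-1.1,0,0,0,-1,41],[2.2,-2.2,0,0,0,-2,41],[2.2,-2.2,0,0,0,-2,41]])

```text
t: 6.73
tcp_pos: [0.6274, 0.2453, 0.0761]
orientation: [0.93, 0.368, 0.0, 0.0]
ft_force: [-0.4, 0.5, 0.4]
gripper_width: 0.411
grip_force: 0.1
```

send_rows(increments=[[1.1,-1.2,0,0,0,-1,41],[2.1,-2.3,0,0,0,-2,41],[2.1,-2.3,0,0,0,-2,41]])

```text
t: 6.98
tcp_pos: [0.6294, 0.2429, 0.076]
orientation: [0.936, 0.352, 0.0, 0.0]
ft_force: [-0.3, 0.3, -0.5]
gripper_width: 0.409
grip_force: 0.1
```

send_rows(increments=[[1,-1.2,0,0,0,-1,41],[2,-2.4,0,0,0,-2,41],[2,-2.4,0,0,0,-2,41]])

```text
t: 7.23
tcp_pos: [0.6313, 0.2405, 0.0759]
orientation: [0.942, 0.336, 0.0, 0.0]
ft_force: [0.7, 0.3, -0.6]
gripper_width: 0.41
grip_force: 0.1
```

send_rows(increments=[[1,-1.3,0,0,0,-1,41],[2,-2.5,0,0,0,-2,41],[2,-2.5,0,0,0,-2,41]])

```text
t: 7.48
tcp_pos: [0.6332, 0.238, 0.0759]
orientation: [0.948, 0.319, -0.0, 0.0]
ft_force: [0.3, 0.6, 0.2]
gripper_width: 0.414
grip_force: 0.1
```

send_rows(increments=[[0.9,-1.3,0,0,0,-1,41],[1.9,-2.5,0,0,0,-2,41],[1.9,-2.5,0,0,0,-2,41]])

```text
t: 7.73
tcp_pos: [0.6351, 0.2355, 0.0759]
orientation: [0.953, 0.303, -0.0, 0.0]
ft_force: [-1.1, 0.5, -0.6]
gripper_width: 0.412
grip_force: 0.1
```

send_rows(increments=[[0.9,-1.3,0,0,0,-1,41],[1.8,-2.6,0,0,0,-2,41],[1.8,-2.6,0,0,0,-2,41]])

```text
t: 7.98
tcp_pos: [0.637, 0.2329, 0.0759]
orientation: [0.958, 0.286, 0.0, 0.0]
ft_force: [0.9, -0.7, -0.3]
gripper_width: 0.413
grip_force: 0.1
```

```bash
python3 - <<'E'
from h import *
s=observe(); p=s['tcp_pos'][:2]-[.562,.182]; print(p,np.degrees(np.arctan2(p[1],p[0])),np.hypot(*p),s['qpos'],s['ft_force'])
E
```

```text
[0.07495193 0.05090525] 34.18325079967046 0.09060428464578586 [ 3.33822476e-01  5.81330436e-01  1.49305754e+00 -5.22317424e-04
  1.06704497e+00  1.32498910e+00] [ 0.93807841 -0.72992778 -0.30683987]
```

```bash
python3 - <<'E'
from h import *
a=np.radians(33.5)
for k in range(20):
    b=a+np.radians(2.5); d=90*np.array([np.cos(b)-np.cos(a),np.sin(b)-np.sin(a)]); print(np.degrees(b).round(1),d.round(1),(d/2).round(1)); a=b
E
```

```text
36.0 [-2.2  3.2] [-1.1  1.6]
38.5 [-2.4  3.1] [-1.2  1.6]
41.0 [-2.5  3. ] [-1.3  1.5]
43.5 [-2.6  2.9] [-1.3  1.5]
46.0 [-2.8  2.8] [-1.4  1.4]
48.5 [-2.9  2.7] [-1.4  1.3]
51.0 [-3.   2.5] [-1.5  1.3]
53.5 [-3.1  2.4] [-1.6  1.2]
56.0 [-3.2  2.3] [-1.6  1.1]
58.5 [-3.3  2.1] [-1.7  1.1]
61.0 [-3.4  2. ] [-1.7  1. ]
63.5 [-3.5  1.8] [-1.7  0.9]
66.0 [-3.6  1.7] [-1.8  0.8]
68.5 [-3.6  1.5] [-1.8  0.8]
71.0 [-3.7  1.4] [-1.8  0.7]
73.5 [-3.7  1.2] [-1.9  0.6]
76.0 [-3.8  1. ] [-1.9  0.5]
78.5 [-3.8  0.9] [-1.9  0.4]
81.0 [-3.9  0.7] [-1.9  0.3]
83.5 [-3.9  0.5] [-1.9  0.3]
```

send_rows(increments=[[-2.3,3.1,0,0,0,2.5,41],[-4.6,6.3,0,0,0,5,41],[-4.6,6.3,0,0,0,5,41]])

```text
t: 8.23
tcp_pos: [0.6323, 0.2397, 0.0761]
orientation: [0.945, 0.328, 0.0, 0.0]
ft_force: [-0.2, -0.2, 0.2]
gripper_width: 0.409
grip_force: 0.0
```

send_rows(increments=[[-2.5,3,0,0,0,2.5,41],[-2.5,3,0,0,0,2.5,41]])

```text
t: 8.4
tcp_pos: [0.6298, 0.2427, 0.0761]
orientation: [0.937, 0.348, 0.0, 0.0]
ft_force: [0.4, 0.5, 0.1]
gripper_width: 0.41
grip_force: 0.0
```

send_rows(increments=[[-2.6,2.9,0,0,0,2.5,41],[-2.6,2.9,0,0,0,2.5,41]])

```text
t: 8.57
tcp_pos: [0.6271, 0.2456, 0.0761]
orientation: [0.93, 0.369, 0.0, 0.0]
ft_force: [-1.9, 0.8, -0.2]
gripper_width: 0.408
grip_force: 0.0
```

send_rows(increments=[[-2.8,2.8,0,0,0,2.5,41],[-2.8,2.8,0,0,0,2.5,41]])

```text
t: 8.73
tcp_pos: [0.6242, 0.2484, 0.0761]
orientation: [0.921, 0.389, 0.0, -0.0]
ft_force: [-0.6, -0.3, -0.7]
gripper_width: 0.412
grip_force: 0.0
```

send_rows(increments=[[-2.9,2.7,0,0,0,2.5,41],[-2.9,2.7,0,0,0,2.5,41]])

```text
t: 8.9
tcp_pos: [0.6215, 0.251, 0.0761]
orientation: [0.913, 0.408, 0.0, 0.0]
ft_force: [-0.1, -0.3, 0.6]
gripper_width: 0.409
grip_force: 0.1
```

send_rows(increments=[[-3,2.5,0,0,0,2.5,41],[-3,2.5,0,0,0,2.5,41]])

```text
t: 9.07
tcp_pos: [0.6203, 0.2514, 0.076]
orientation: [0.904, 0.429, 0.001, 0.002]
ft_force: [5.0, -7.1, -1.9]
gripper_width: 0.412
grip_force: 3.7
```

send_rows(increments=[[-3.1,2.4,0,0,0,2.5,41],[-3.1,2.4,0,0,0,2.5,41]])

```text
t: 9.23
tcp_pos: [0.6182, 0.2529, 0.076]
orientation: [0.894, 0.448, 0.002, 0.003]
ft_force: [6.9, -7.2, -3.3]
gripper_width: 0.412
grip_force: 5.0
```

send_rows(increments=[[-3.2,2.3,0,0,0,2.5,41],[-3.2,2.3,0,0,0,2.5,41]])

```text
t: 9.4
tcp_pos: [0.6155, 0.255, 0.076]
orientation: [0.884, 0.467, 0.002, 0.003]
ft_force: [7.1, -7.4, -3.4]
gripper_width: 0.412
grip_force: 5.2
```

send_rows(increments=[[-3.3,2.1,0,0,0,2.5,41],[-3.3,2.1,0,0,0,2.5,41]])

```text
t: 9.57
tcp_pos: [0.6111, 0.2587, 0.076]
orientation: [0.874, 0.486, 0.002, 0.002]
ft_force: [2.9, -1.2, -0.9]
gripper_width: 0.411
grip_force: 1.9
```

send_rows(increments=[[-3.4,2,0,0,0,2.5,41],[-3.4,2,0,0,0,2.5,41]])

```text
t: 9.73
tcp_pos: [0.6075, 0.2611, 0.076]
orientation: [0.863, 0.505, 0.002, 0.001]
ft_force: [3.7, -2.1, -1.1]
gripper_width: 0.41
grip_force: 2.4
```

send_rows(increments=[[-3.5,1.8,0,0,0,2.5,41],[-3.5,1.8,0,0,0,2.5,41]])

```text
t: 9.9
tcp_pos: [0.6043, 0.2629, 0.076]
orientation: [0.852, 0.524, 0.002, 0.002]
ft_force: [5.1, -2.2, -2.3]
gripper_width: 0.407
grip_force: 2.8
```

send_rows(increments=[[-3.6,1.7,0,0,0,2.5,41],[-3.6,1.7,0,0,0,2.5,41]])

```text
t: 10.07
tcp_pos: [0.601, 0.2646, 0.076]
orientation: [0.84, 0.543, 0.002, 0.002]
ft_force: [7.2, -2.2, -3.4]
gripper_width: 0.408
grip_force: 3.3
```

send_rows(increments=[[-3.6,1.5,0,0,0,2.5,41],[-3.6,1.5,0,0,0,2.5,41]])

```text
t: 10.23
tcp_pos: [0.5979, 0.266, 0.076]
orientation: [0.828, 0.561, 0.002, 0.002]
ft_force: [7.4, -2.8, -4.8]
gripper_width: 0.409
grip_force: 3.8
```

send_rows(increments=[[-3.7,1.4,0,0,0,2.5,41],[-3.7,1.4,0,0,0,2.5,41]])

```text
t: 10.4
tcp_pos: [0.5938, 0.2679, 0.076]
orientation: [0.816, 0.579, 0.002, 0.002]
ft_force: [4.5, -0.1, -1.6]
gripper_width: 0.415
grip_force: 2.2
```

send_rows(increments=[[-3.7,1.2,0,0,0,2.5,41],[-3.7,1.2,0,0,0,2.5,41]])

```text
t: 10.57
tcp_pos: [0.5885, 0.2698, 0.0761]
orientation: [0.803, 0.596, 0.001, 0.0]
ft_force: [2.2, 0.5, -0.6]
gripper_width: 0.412
grip_force: 1.0
```

send_rows(increments=[[-3.8,1,0,0,0,2.5,41],[-3.8,1,0,0,0,2.5,41]])

```text
t: 10.73
tcp_pos: [0.5831, 0.2709, 0.076]
orientation: [0.79, 0.613, -0.0, -0.0]
ft_force: [0.1, -0.6, -0.2]
gripper_width: 0.409
grip_force: 0.0
```

send_rows(increments=[[-3.8,0.9,0,0,0,2.5,41],[-3.8,0.9,0,0,0,2.5,41]])

```text
t: 10.9
tcp_pos: [0.5789, 0.2718, 0.076]
orientation: [0.776, 0.631, -0.001, -0.0]
ft_force: [-0.5, 0.2, -0.5]
gripper_width: 0.409
grip_force: 0.0
```

send_rows(increments=[[-3.9,0.7,0,0,0,2.5,41],[-3.9,0.7,0,0,0,2.5,41]])

```text
t: 11.07
tcp_pos: [0.575, 0.2725, 0.076]
orientation: [0.762, 0.647, -0.0, -0.0]
ft_force: [0.3, 0.6, 0.2]
gripper_width: 0.41
grip_force: 0.0
```

send_rows(increments=[[-3.9,0.5,0,0,0,2.5,41],[-3.9,0.5,0,0,0,2.5,41]])

```text
t: 11.23
tcp_pos: [0.5712, 0.273, 0.076]
orientation: [0.748, 0.664, -0.0, -0.0]
ft_force: [0.4, -0.0, -0.1]
gripper_width: 0.416
grip_force: 0.0
```

```bash
python3 - <<'E'
from h import *
for a,b in ((84,79),(84,74),(74,71),(71,68),(68,65),(65,62),(62,60),(60,58)):
    a,b=np.radians([a,b]); print(np.degrees([a,b]).round(),(90*np.array([np.cos(b)-np.cos(a),np.sin(b)-np.sin(a)])).round(1))
E
```

```text
[84. 79.] [ 7.8 -1.2]
[84. 74.] [15.4 -3. ]
[74. 71.] [ 4.5 -1.4]
[71. 68.] [ 4.4 -1.7]
[68. 65.] [ 4.3 -1.9]
[65. 62.] [ 4.2 -2.1]
[62. 60.] [ 2.7 -1.5]
[60. 58.] [ 2.7 -1.6]
```

send_rows(increments=[[3.9,-0.6,0,0,0,-2.5,41],[7.8,-1.2,0,0,0,-5,41],[11.6,-2,0,0,0,-7.5,41],[15.4,-3,0,0,0,-10,41],[15.4,-3,0,0,0,-10,41]])

```text
t: 11.65
tcp_pos: [0.5876, 0.2699, 0.0759]
orientation: [0.803, 0.595, -0.0, -0.0]
ft_force: [-0.5, -0.1, -1.5]
gripper_width: 0.411
grip_force: 0.0
```

send_rows(increments=[[4.5,-1.4,0,0,0,-3,41],[4.5,-1.4,0,0,0,-3,41]])

```text
t: 11.82
tcp_pos: [0.591, 0.2686, 0.0758]
orientation: [0.818, 0.575, -0.001, -0.001]
ft_force: [-1.7, 0.9, 1.0]
gripper_width: 0.413
grip_force: 1.1
```

send_rows(increments=[[4.4,-1.7,0,0,0,-3,41],[4.4,-1.7,0,0,0,-3,41]])

```text
t: 11.98
tcp_pos: [0.5923, 0.2674, 0.0757]
orientation: [0.833, 0.553, -0.003, -0.002]
ft_force: [-7.9, 2.4, 3.6]
gripper_width: 0.407
grip_force: 4.3
```

send_rows(increments=[[4.3,-1.9,0,0,0,-3,41],[4.3,-1.9,0,0,0,-3,41]])

```text
t: 12.15
tcp_pos: [0.5954, 0.2659, 0.0756]
orientation: [0.847, 0.531, -0.004, -0.003]
ft_force: [-10.1, 3.3, 5.1]
gripper_width: 0.411
grip_force: 5.5
```

```bash
python3 - <<'E'
from h import *
s=observe(); p=s['tcp_pos'][:2]-[.562,.182]; print(p,np.degrees(np.arctan2(p[1],p[0])),s['ft_force'])
E
```

```text
[0.03335136 0.08388853] 68.31883408908838 [-10.14200339   3.30894197   5.09847909]
```

send_rows(increments=[[2.1,-1,0,0,0,-1.5,41],[2.1,-1,0,0,0,-1.5,41]])

```text
t: 12.32
tcp_pos: [0.5963, 0.2652, 0.0756]
orientation: [0.854, 0.521, -0.005, -0.004]
ft_force: [-13.5, 3.8, 7.0]
gripper_width: 0.413
grip_force: 7.1
```

send_rows(increments=[[2.1,-1.1,0,0,0,-1.5,41],[2.1,-1.1,0,0,0,-1.5,41],[2.1,-1.1,0,0,0,-1.5,41]])

```text
t: 12.57
tcp_pos: [0.6012, 0.2636, 0.0757]
orientation: [0.86, 0.51, -0.003, -0.002]
ft_force: [-6.9, 2.1, 3.4]
gripper_width: 0.409
grip_force: 3.7
```

```bash
python3 - <<'E'
from h import *
s=observe(); p=s['tcp_pos'][:2]-[.562,.182]; print(p,np.degrees(np.arctan2(p[1],p[0])),s['ft_force'])
E
```

```text
[0.03915343 0.08162523] 64.37421954744677 [-6.88259212  2.06035994  3.42776963]
```

send_rows(increments=[[2.8,-1.4,0,0,0,-2,41],[2.8,-1.4,0,0,0,-2,41],[2.8,-1.4,0,0,0,-2,41]])

```text
t: 12.82
tcp_pos: [0.6047, 0.2619, 0.0758]
orientation: [0.869, 0.495, -0.002, -0.001]
ft_force: [-5.6, 1.7, 2.0]
gripper_width: 0.41
grip_force: 2.9
```

send_rows(increments=[[2,-1.1,0,0,0,-1.5,41],[2,-1.1,0,0,0,-1.5,41],[2,-1.1,0,0,0,-1.5,41]])

```text
t: 13.07
tcp_pos: [0.6061, 0.2609, 0.0758]
orientation: [0.875, 0.483, -0.003, -0.002]
ft_force: [-7.5, 1.9, 3.5]
gripper_width: 0.41
grip_force: 3.6
```

```bash
python3 - <<'E'
from h import *
s=observe(); p=s['tcp_pos'][:2]-[.562,.182]; print(p,np.degrees(np.arctan2(p[1],p[0])),s['ft_force'])
E
```

```text
[0.04413301 0.07894711] 60.79393690270422 [-7.54629079  1.92611397  3.52556639]
```

send_rows(increments=[[1.5,-0.8,0,0,0,-1,41],[1.5,-0.8,0,0,0,-1,41],[1.5,-0.8,0,0,0,-1,41]])

```text
t: 13.32
tcp_pos: [0.6071, 0.2602, 0.0758]
orientation: [0.88, 0.476, -0.003, -0.002]
ft_force: [-8.2, 1.9, 4.1]
gripper_width: 0.412
grip_force: 4.2
```

send_rows(increments=[[-1.5,0.8,0,0,0,1,48],[-2,1,0,0,0,1,56],[-2,1,0,0,0,1,56],[-2,1,0,0,0,1,56]])

```text
t: 13.65
tcp_pos: [0.6093, 0.2606, 0.0761]
orientation: [0.876, 0.483, 0.0, 0.0]
ft_force: [0.3, 0.2, 0.0]
gripper_width: 0.563
grip_force: 0.0
```

```bash
python3 - <<'E'
from h import *
s=observe(); p=s['tcp_pos'][:2]-[.562,.182]; print(p,np.degrees(np.arctan2(p[1],p[0])),s['ft_force'])
E
```

```text
[0.04734943 0.07855917] 58.92165825730446 [0.25773461 0.21986442 0.03918409]
```

send_rows(increments=[[0,0,30,0,0,0,56],[0,0,65,0,0,0,56],[0,0,105,0,0,0,70],[0,0,140,0,0,0,100],[-30,-25,150,0,0,0,100],[-60,-50,150,0,0,0,100],[-90,-75,150,0,0,0,100],[-120,-100,150,0,0,3,100],[-150,-125,150,0,0,6,100],[-180,-150,150,0,0,10,100]])

```text
t: 14.48
tcp_pos: [0.4276, 0.1094, 0.226]
orientation: [0.829, 0.559, 0.0, 0.0]
ft_force: [-0.6, -0.4, -0.4]
gripper_width: 1.001
grip_force: 0.0
```

send_rows(increments=[[-30,-25,0,0,0,4,100],[-60,-50,0,0,0,4,100],[-60,-50,0,0,0,4,100],[-60,-50,0,0,0,4,100]])

```text
t: 14.82
tcp_pos: [0.3682, 0.0597, 0.2266]
orientation: [0.811, 0.585, 0.001, 0.001]
ft_force: [-0.3, 0.6, -0.2]
gripper_width: 0.998
grip_force: 0.0
```

```bash
python3 - <<'E'
from h import *
from scipy.spatial.transform import Rotation as Ro
im=imaging.get_image('top'); cv2.imwrite('pics/t2.png',im); si=imaging.get_image('side'); cv2.imwrite('pics/side2.png',si)
c=cv2.resize(im[170:282,165:425],None,fx=3.07,fy=3.07,interpolation=cv2.INTER_CUBIC)
cv2.imwrite('pics/c3.png',cv2.convertScaleAbs(c,alpha=2.2,beta=-120))
s=observe(); print(s['tcp_pos'],Ro.from_quat(s['orientation']).as_matrix().round(3),s['qpos'],s['t'])
E
```

```text
[0.37010314 0.06079514 0.22652073] [[ 0.313  0.95   0.002]
 [ 0.95  -0.313  0.   ]
 [ 0.001  0.002 -1.   ]] [ 1.31999660e-01 -1.28302889e-02  1.94201886e+00  1.73607045e-04
  1.20998307e+00  4.50300036e-01] 14.9167
```

View pics/c3.png

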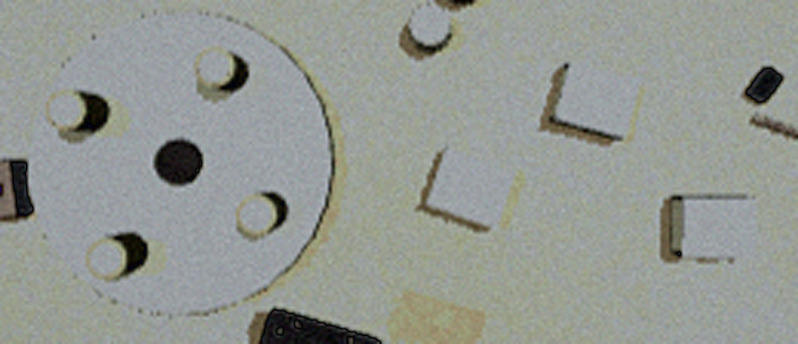

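```bash
cat >> h.py <<'E'
def can(q,n='top'):
    w=plane(n,q,.054)[:,:2]; c=w.mean(0); ax=(w[0]+w[3]-w[1]-w[2])/2; print('c',c.round(4),'len',np.linalg.norm(ax).round(4),'wid',np.linalg.norm((w[0]+w[1]-w[2]-w[3])/2).round(4),'az',np.degrees(np.arctan2(ax[1],ax[0])).round(1))
E
python3 - <<'E'
from h import *
f=lambda L:(np.array(L)+.5)/3.07+[165,170]-.5
P=plane('top',f([[217,69],[258,215],[108,258],[68,109]]),.125)[:,:2]; c=P.mean(0)
print(P.round(4),c,np.degrees(np.arctan2(*(P-c).T[::-1])))
for q in ([[443,150],[520,174],[494,231],[424,208]],[[566,65],[642,87],[625,141],[548,121]],[[683,197],[757,197],[757,260],[683,258]]): can(f(q))
im=cv2.imread('pics/side2.png')[170:350,240:380]
cv2.imwrite('pics/c4.png',cv2.convertScaleAbs(cv2.resize(im,None,fx=3.33,fy=3.33,interpolation=cv2.INTER_CUBIC),alpha=2,beta=-60))
E
```

```text
[[0.6371 0.1364]
 [0.5159 0.1049]
 [0.4846 0.2277]
 [0.6074 0.2589]] [0.56123704 0.18199502] [ -30.99349716 -120.44587451  149.20734831   59.05768073]
c [ 0.5289 -0.0718] len 0.068 wid 0.0543 az 70.7
c [ 0.6028 -0.185 ] len 0.0705 wid 0.0514 az 73.1
c [ 0.4896 -0.2918] len 0.0658 wid 0.0546 az 87.5
```

View pics/c4.png

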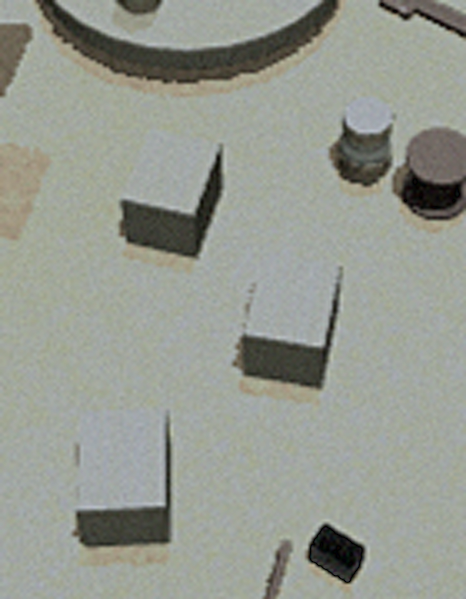

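```bash
python3 - <<'E'
from h import *
f=lambda L:(np.array(L)+.5)/3.33+[240,170]-.5
# order mouth-a, closed-a, closed-b, mouth-b
for q in ([[222,145],[200,217],[122,200],[150,130]],[[342,267],[327,347],[245,337],[262,262]],[[168,411],[168,508],[78,510],[80,413]]): can(f(q),'side')
E
```

```text
c [ 0.5324 -0.072 ] len 0.065 wid 0.0558 az 71.1
c [ 0.6061 -0.1882] len 0.0612 wid 0.054 az 73.9
c [ 0.49 -0.29] len 0.0646 wid 0.0545 az 87.7
```

Deck parked with its pegs at about 60°, 150°, 240° and 330°. Cans: A (0.531,-0.072) az 71°, B (0.6045,-0.186) az 73.5°, C (0.490,-0.291) az 87.6°. I'll pick B first, with the tool tilted 45° towards the closed end.

send_rows(increments=[[22,-30,0,4.3,-1.3,0,100],[44,-60,0,8.6,-2.6,0,100],[66,-90,0,12.9,-3.8,0,100],[88,-120,0,17.2,-5.1,0,100],[110,-150,0,21.6,-6.4,0,100],[132,-180,0,25.9,-7.7,0,100],[154,-210,0,30.2,-9,0,100],[176,-240,0,34.5,-10.2,0,100],[198,-270,0,38.8,-11.5,0,100],[219,-298,-20,43.1,-12.8,0,100]])

```text
t: 15.75
tcp_pos: [0.5918, -0.2409, 0.2082]
orientation: [0.748, 0.543, 0.306, -0.23]
ft_force: [1.6, 0.3, 1.4]
gripper_width: 1.0
grip_force: 0.0
```

send_rows(increments=[[0,0,0,0,0,1,100],[0,0,0,0,0,1.7,100],[0,0,0,0,0,1.7,100]])

```text
t: 16.0
tcp_pos: [0.5891, -0.2374, 0.2044]
orientation: [0.74, 0.553, 0.299, -0.239]
ft_force: [0.3, -0.1, 0.2]
gripper_width: 1.0
grip_force: 0.0
```

```bash
cat >> h.py <<'E'
from scipy.spatial.transform import Rotation as Ro
def st():
    s=observe(); M=Ro.from_quat(s['orientation']).as_matrix()
    print('t',round(s['t'],2),'tcp',s['tcp_pos'].round(4),'z',M[:,2].round(3),'y',M[:,1].round(3),'F',s['ft_force'].round(1),'grip',s['gripper_width'],s['grip_force'],'q',s['qpos'].round(2)); return s,M
def to(p,d,az=None):
    "shift in mm and turn to reach tcp p, tool z d, tool y horizontal"
    s,M=st(); d=np.array(d)/np.linalg.norm(d); y=np.cross(d,[0,0,1.]); y/=np.linalg.norm(y)
    if y@M[:,1]<0: y=-y
    T=np.c_[np.cross(y,d),y,d]; print('shift',((np.array(p)-s['tcp_pos'])*1000).round(1),'rot',np.degrees(Ro.from_matrix(T@M.T).as_rotvec()).round(1))
def pick(c,az,back=0):
    a=np.radians(az); d=np.array([np.cos(a),np.sin(a),-1])/2**.5; p=np.array([*c,.027])+(.015-back)*d; to(p,d)
E
python3 -c "
from h import *
pick((.6045,-.186),73.5,.09)
pick((.6045,-.186),73.5)"
```

```text
t 16.0 tcp [ 0.5891 -0.2374  0.2044] z [ 0.179  0.684 -0.707] y [ 0.961 -0.275 -0.022] F [ 0.3 -0.1  0.2] grip 0.9997366116035452 0.0 q [-0.74  0.6   1.38  0.68  1.59 -0.59]
shift [   0.3    0.6 -124.4] rot [-0.4 -1.2 -0.5]
t 16.0 tcp [ 0.5891 -0.2374  0.2044] z [ 0.179  0.684 -0.707] y [ 0.961 -0.275 -0.022] F [ 0.3 -0.1  0.2] grip 0.9997366116035452 0.0 q [-0.74  0.6   1.38  0.68  1.59 -0.59]
shift [  18.4   61.6 -188. ] rot [-0.4 -1.2 -0.5]
```

send_rows(increments=[[0,0,-35,-0.4,-1.2,-0.5,100],[0,0,-70,-0.4,-1.2,-0.5,100],[0,1,-100,-0.4,-1.2,-0.5,100],[0,1,-124,-0.4,-1.2,-0.5,100],[4,13,-137,-0.4,-1.2,-0.5,100],[8,25,-150,-0.4,-1.2,-0.5,100],[12,38,-164,-0.4,-1.2,-0.5,100],[15,50,-176,-0.4,-1.2,-0.5,100],[18,61,-187,-0.4,-1.2,-0.5,100],[18,61,-187,-0.4,-1.2,-0.5,100]])

```text
t: 16.83
tcp_pos: [0.606, -0.1727, 0.0204]
orientation: [0.739, 0.555, 0.306, -0.228]
ft_force: [-0.0, -0.4, 0.1]
gripper_width: 0.995
grip_force: 0.0
```

send_rows(increments=[[0,0,0,0,0,0,90],[0,0,0,0,0,0,75],[0,0,0,0,0,0,65],[0,0,0,0,0,0,55],[0,0,0,0,0,0,50],[0,0,0,0,0,0,50]])

```text
t: 17.33
tcp_pos: [0.6063, -0.1771, 0.0194]
orientation: [0.741, 0.553, 0.307, -0.227]
ft_force: [1.0, -0.6, 0.5]
gripper_width: 0.593
grip_force: 0.5
```

```bash
python3 -c "
from h import *
pick((.6045,-.186),73.5)
cv2.imwrite('pics/s5.png',cv2.resize(imaging.get_image('side')[130:350,210:430],None,fx=2.2,fy=2.2))"
```

```text
t 17.33 tcp [ 0.6063 -0.1771  0.0194] z [ 0.203  0.676 -0.708] y [ 0.958 -0.286  0.003] F [ 1.  -0.6  0.5] grip 0.5933534324490497 0.5496224975998132 q [-0.66  0.75  1.63  0.77  1.23 -0.82]
shift [ 1.2  1.2 -3. ] rot [0.1 0.1 0.1]
```

View pics/s5.png

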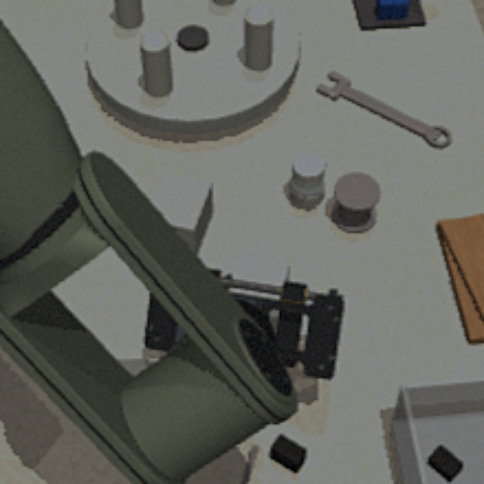

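send_rows(increments=[[0,0,0,0,0,0,45],[0,0,0,0,0,0,45],[0,0,0,0,0,0,45],[0,0,15,0,0,0,45],[0,0,40,0,0,0,45],[0,0,75,0,0,0,45],[0,0,110,0,0,0,45],[0,0,150,0,0,0,45],[0,0,190,0,0,0,45],[0,0,220,0,0,0,45]])

```text
t: 18.22
tcp_pos: [0.6056, -0.176, 0.2429]
orientation: [0.74, 0.554, 0.307, -0.227]
ft_force: [0.6, 0.1, -0.6]
gripper_width: 0.592
grip_force: 30.0
```

send_rows(increments=[[0,10,0,-6.7,2,0,45],[0,30,0,-13.4,4,0,45],[0,60,0,-20.1,6,0,45],[0,90,0,-26.8,8,0,45],[0,120,0,-33.5,10,0,45],[0,150,0,-40.2,12,0,45],[0,180,0,-46.9,14,0,45],[0,210,0,-53.6,16,0,45],[0,240,0,-60.3,18,0,45],[0,270,0,-67,20,0,45]])

```text
t: 19.05
tcp_pos: [0.6051, 0.0955, 0.2411]
orientation: [0.782, 0.583, -0.175, 0.132]
ft_force: [-0.1, -0.5, -0.5]
gripper_width: 0.593
grip_force: 30.0
```

send_rows(increments=[[0,20,0,-6.4,1.9,0,45],[0,40,0,-12.8,3.8,0,45],[0,40,0,-19.2,5.7,0,45],[0,40,0,-19.2,5.7,0,45],[0,40,0,-19.2,5.7,0,45],[0,40,0,-19.2,5.7,0,45]])

```text
t: 19.55
tcp_pos: [0.6058, 0.1327, 0.2399]
orientation: [0.741, 0.552, -0.307, 0.228]
ft_force: [-0.2, -1.0, -1.8]
gripper_width: 0.593
grip_force: 30.0
```

```bash
python3 -c "
from h import *
st()"
```

```text
t 19.55 tcp [0.6058 0.1327 0.2399] z [-0.202 -0.677 -0.708] y [ 0.958 -0.286 -0.   ] F [-0.2 -1.  -1.8] grip 0.5933099600015374 29.9850551225245 q [ 0.48  0.67  1.16 -0.56  1.87  0.75]
```

send_rows(increments=[[8,0,0,0,0,6.4,45],[16,-1,-10,0,0,12.8,45],[24,-2,-20,0,0,19.2,45],[30,-3,-35,0,0,25.6,45],[36,-3,-50,0,0,32,45],[36,-3,-50,0,0,32,45],[36,-3,-50,0,0,32,45],[36,-3,-50,0,0,32,45]])

```text
t: 20.22
tcp_pos: [0.6428, 0.1295, 0.1917]
orientation: [0.562, 0.734, -0.231, 0.305]
ft_force: [0.4, 0.2, -1.5]
gripper_width: 0.592
grip_force: 30.0
```

```bash
python3 -c "
from h import *
st()
a=cv2.resize(imaging.get_image('side')[60:210,220:400],(480,400)); b=cv2.resize(imaging.get_image('top')[165:285,160:290],(320,295)); c=np.zeros((400,800,3),np.uint8); c[:,:480]=a; c[:295,480:]=b
cv2.imwrite('pics/s6.png',c)"
```

```text
t 20.22 tcp [0.6428 0.1295 0.1917] z [ 0.188 -0.681 -0.707] y [0.965 0.263 0.004] F [ 0.4  0.2 -1.5] grip 0.591669207232828 29.985104631632566 q [ 0.54  0.57  1.46 -0.76  1.42  0.52]
```

View pics/s6.png

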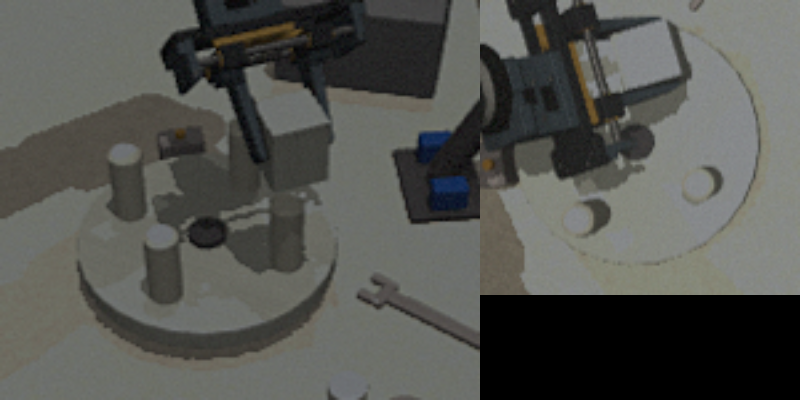

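The can is upside down above the 330° peg in both views, with the right half of the picture being the top view. I'll lower it.

send_rows(increments=[[-1,0,-15,0,0,0,45],[-1,0,-25,0,0,0,45],[-1,0,-35,0,0,0,45],[-1,0,-45,0,0,0,45],[-1,0,-55,0,0,0,45],[-1,0,-64,0,0,0,45],[-1,0,-64,0,0,0,45]])

```text
t: 20.9
tcp_pos: [0.6399, 0.1303, 0.1221]
orientation: [0.558, 0.736, -0.234, 0.303]
ft_force: [-0.5, 0.1, -0.7]
gripper_width: 0.59
grip_force: 30.0
```

send_rows(increments=[[0,0,-6,0,0,0,45],[0,0,-12,0,0,0,45],[0,0,-18,0,0,0,45],[0,0,-24,0,0,0,45],[0,0,-24,0,0,0,45]])

```text
t: 21.32
tcp_pos: [0.6403, 0.1304, 0.0996]
orientation: [0.559, 0.735, -0.233, 0.304]
ft_force: [-0.7, -0.0, -1.1]
gripper_width: 0.592
grip_force: 30.0
```

send_rows(increments=[[0,0,-4,0,0,0,45],[0,0,-8,0,0,0,45],[0,0,-11,0,0,0,45],[0,0,-11,0,0,0,45]])

```text
t: 21.65
tcp_pos: [0.6406, 0.1304, 0.0892]
orientation: [0.559, 0.735, -0.233, 0.304]
ft_force: [-0.1, -0.2, -1.7]
gripper_width: 0.592
grip_force: 30.0
```

```bash
python3 -c "
from h import *
st()"
```

```text
t 21.65 tcp [0.6406 0.1304 0.0892] z [ 0.187 -0.683 -0.706] y [ 0.964  0.267 -0.002] F [-0.1 -0.2 -1.7] grip 0.5915375415675954 29.985550940036774 q [ 0.54  0.67  1.57 -0.79  1.28  0.66]
```

send_rows(increments=[[0,0,-1.5,0,0,0,45],[0,0,-1.5,0,0,0,45]])

```text
t: 21.82
tcp_pos: [0.6409, 0.1306, 0.0884]
orientation: [0.559, 0.735, -0.232, 0.305]
ft_force: [0.1, -0.9, -1.3]
gripper_width: 0.589
grip_force: 30.0
```

send_rows(increments=[[0,0,-1.5,0,0,0,45],[0,0,-1.5,0,0,0,45]])

```text
t: 21.98
tcp_pos: [0.6409, 0.1306, 0.0869]
orientation: [0.559, 0.735, -0.232, 0.305]
ft_force: [-0.6, -0.1, -0.8]
gripper_width: 0.591
grip_force: 30.0
```

send_rows(increments=[[0,0,-1.5,0,0,0,45],[0,0,-1.5,0,0,0,45]])

```text
t: 22.15
tcp_pos: [0.641, 0.1305, 0.0866]
orientation: [0.559, 0.735, -0.232, 0.305]
ft_force: [-2.1, 1.2, 3.7]
gripper_width: 0.587
grip_force: 30.0
```

send_rows(increments=[[0,0,0.5,0,0,0,60],[0,0,0.5,0,0,0,70],[0,0,0.5,0,0,0,80],[0,0,0.5,0,0,0,84],[0,0,0.5,0,0,0,84]])

```text
t: 22.57
tcp_pos: [0.6409, 0.1305, 0.0858]
orientation: [0.559, 0.735, -0.232, 0.304]
ft_force: [0.5, -0.2, -1.2]
gripper_width: 0.833
grip_force: 0.0
```

send_rows(increments=[[-2,7,7,0,0,0,84],[-4,14,14,0,0,0,84],[-7,27,28,0,0,0,84],[-11,41,42,0,0,0,84],[-15,55,56,0,0,0,90],[-20,70,80,0,0,0,100],[-20,70,110,0,0,0,100],[-20,70,140,0,0,0,100],[-20,70,170,0,0,0,100],[-20,70,170,0,0,0,100]])

```text
t: 23.4
tcp_pos: [0.6225, 0.2023, 0.264]
orientation: [0.561, 0.734, -0.227, 0.307]
ft_force: [0.0, 0.2, 0.3]
gripper_width: 1.004
grip_force: 0.0
```

```bash
python3 -c "
from h import *
st()"
```

```text
t 23.4 tcp [0.6225 0.2023 0.264 ] z [ 0.197 -0.678 -0.708] y [0.963 0.268 0.012] F [0.  0.2 0.3] grip 1.0039913493055015 0.0 q [ 0.64  0.55  1.31 -0.72  1.61  0.47]
```

```bash
cat >> h.py <<'E'
def diff(n,ref,box):
    a=cv2.GaussianBlur(imaging.get_image(n),(3,3),0).astype(int); b=cv2.GaussianBlur(cv2.imread(ref),(3,3),0).astype(int)
    y0,y1,x0,x1=box; m=(abs(a-b).max(2)>25)[y0:y1,x0:x1]; ys,xs=np.nonzero(m); print('diff',m.sum(), (xs.min()+x0,xs.max()+x0,ys.min()+y0,ys.max()+y0) if len(xs) else '')
E
python3 -c "
from h import *
diff('top','pics/t2.png',(210,260,290,340)); diff('top','pics/t2.png',(225,265,370,420))
diff('side','pics/side2.png',(200,250,265,310)); diff('side','pics/side2.png',(285,340,255,300))"
```

```text
diff 0 
diff 0 
diff 0 
diff 0
```

send_rows(increments=[[-11,-34,0,0,0,-3.5,100],[-22,-68,0,0,0,-7,100],[-33,-102,0,0,0,-10.5,100],[-44,-136,0,0,0,-14,100],[-55,-170,0,0,0,-17.5,100],[-66,-204,0,0,0,-21,100],[-77,-238,0,0,0,-24.5,100],[-88,-272,0,0,0,-28,100],[-99,-300,0,0,0,-31.5,100],[-109,-324,0,0,0,-34.5,100]])

```text
t: 24.43
tcp_pos: [0.5104, -0.1253, 0.2547]
orientation: [0.752, 0.535, -0.314, 0.221]
ft_force: [0.2, 0.6, -0.2]
gripper_width: 0.998
grip_force: 0.0
```

send_rows(increments=[[0,0,0,6.6,-2.3,0,100],[0,0,0,13.2,-4.6,0,100],[0,0,0,19.8,-6.8,0,100],[0,0,0,26.4,-9.1,0,100],[0,0,0,33,-11.4,0,100],[0,0,0,39.7,-13.7,0,100],[0,0,0,46.3,-15.9,0,100],[0,0,0,52.9,-18.2,0,100],[0,0,0,59.5,-20.5,0,100],[0,0,0,66.1,-22.8,0,100]])

```text
t: 25.27
tcp_pos: [0.5118, -0.1235, 0.256]
orientation: [0.794, 0.567, 0.178, -0.127]
ft_force: [-1.0, 0.7, -0.7]
gripper_width: 0.995
grip_force: 0.0
```

send_rows(increments=[[0,0,0,6.6,-2.3,0,100],[0,0,0,13.2,-4.6,0,100],[0,0,0,19,-6.5,0,100],[0,0,0,19,-6.5,0,100],[0,0,0,19,-6.5,0,100]])

```text
t: 25.68
tcp_pos: [0.5112, -0.124, 0.254]
orientation: [0.753, 0.535, 0.31, -0.224]
ft_force: [0.3, -0.9, 0.2]
gripper_width: 1.002
grip_force: 0.0
```

```bash
python3 -c "
from h import *
pick((.5307,-.072),71,.09);pick((.5307,-.072),71)"
```

```text
t 25.68 tcp [ 0.5112 -0.124   0.254 ] z [ 0.227  0.669 -0.708] y [ 0.945 -0.327 -0.006] F [ 0.3 -0.9  0.2] grip 1.002123668731172 0.0 q [-0.7   0.34  1.69  0.72  1.49 -0.57]
shift [   2.2    1.9 -174. ] rot [-0.  -0.3  0.1]
t 25.68 tcp [ 0.5112 -0.124   0.254 ] z [ 0.227  0.669 -0.708] y [ 0.945 -0.327 -0.006] F [ 0.3 -0.9  0.2] grip 1.002123668731172 0.0 q [-0.7   0.34  1.69  0.72  1.49 -0.57]
shift [  22.9   62.1 -237.6] rot [-0.  -0.3  0.1]
```

send_rows(increments=[[2,2,-38,0,0,0,100],[2,2,-76,0,0,0,100],[2,2,-114,0,0,0,100],[2,2,-150,0,0,0,100],[2,2,-174,0,0,0,100],[7,17,-190,0,0,0,100],[12,32,-206,0,0,0,100],[18,47,-222,0,0,0,100],[23,61,-236,0,0,0,100],[23,61,-236,0,0,0,100]])

```text
t: 26.52
tcp_pos: [0.5342, -0.0585, 0.0187]
orientation: [0.751, 0.538, 0.309, -0.224]
ft_force: [0.4, -0.6, -0.3]
gripper_width: 1.005
grip_force: 0.0
```

send_rows(increments=[[0,0,0,0,0,0,90],[0,0,0,0,0,0,75],[0,0,0,0,0,0,65],[0,0,0,0,0,0,55],[0,0,0,0,0,0,45],[0,0,0,0,0,0,45],[0,0,0,0,0,0,45],[0,0,0,0,0,0,45]])

```text
t: 27.18
tcp_pos: [0.535, -0.0629, 0.0204]
orientation: [0.752, 0.537, 0.311, -0.222]
ft_force: [-2.0, -2.5, 4.6]
gripper_width: 0.594
grip_force: 29.7
```

```bash
python3 -c "
from h import *
pick((.5307,-.072),71)"
```

```text
t 27.18 tcp [ 0.535  -0.0629  0.0204] z [ 0.23   0.668 -0.708] y [ 0.946 -0.325 -0.   ] F [-2.  -2.5  4.6] grip 0.594226322616346 29.74247083067894 q [-0.58  0.61  1.97  0.92  1.04 -0.93]
shift [-0.8  1.  -4. ] rot [ 0. -0. -0.]
```

send_rows(increments=[[0,0,10,0,0,0,45],[0,0,25,0,0,0,45],[0,0,45,0,0,0,45],[0,0,75,0,0,0,45],[0,0,105,0,0,0,45],[0,0,140,0,0,0,45],[0,0,175,0,0,0,45],[0,0,210,0,0,0,45],[0,0,230,0,0,0,45],[0,0,230,0,0,0,45]])

```text
t: 28.02
tcp_pos: [0.5363, -0.063, 0.2551]
orientation: [0.751, 0.538, 0.313, -0.219]
ft_force: [0.5, -0.8, -0.6]
gripper_width: 0.595
grip_force: 29.7
```

send_rows(increments=[[-1,10,0,-6.6,2.3,0,45],[-2,25,0,-13.2,4.6,0,45],[-4,40,0,-19.9,6.8,0,45],[-6,57,0,-26.5,9.1,0,45],[-8,74,0,-33.1,11.4,0,45],[-10,91,0,-39.7,13.7,0,45],[-12,108,0,-46.3,15.9,0,45],[-14,125,0,-53,18.2,0,45],[-15,140,0,-59.6,20.5,0,45],[-16,155,0,-66.2,22.8,0,45]])

```text
t: 28.85
tcp_pos: [0.5184, 0.0939, 0.2502]
orientation: [0.794, 0.567, -0.179, 0.128]
ft_force: [0.7, -0.9, -1.8]
gripper_width: 0.596
grip_force: 29.7
```

send_rows(increments=[[0,5,0,-6.6,2.3,0,45],[0,5,0,-13.2,4.6,0,45],[0,5,0,-18.9,6.5,0,45],[0,5,0,-18.9,6.5,0,45],[0,5,0,-18.9,6.5,0,45]])

```text
t: 29.27
tcp_pos: [0.5186, 0.0983, 0.2477]
orientation: [0.751, 0.537, -0.313, 0.221]
ft_force: [0.1, -0.1, -0.5]
gripper_width: 0.592
grip_force: 29.7
```

send_rows(increments=[[0,0,-10,0,0,6.5,45],[0,0,-20,0,0,13,45],[0,0,-30,0,0,19.5,45],[0,0,-40,0,0,26,45],[0,0,-50,0,0,32.5,45],[0,0,-50,0,0,39,45],[0,0,-50,0,0,39,45],[0,0,-50,0,0,39,45]])

```text
t: 29.93
tcp_pos: [0.5183, 0.0964, 0.2016]
orientation: [0.532, 0.755, -0.219, 0.313]
ft_force: [0.3, 0.5, -1.2]
gripper_width: 0.592
grip_force: 29.7
```

```bash
python3 -c "
from h import *
a=np.radians(290); to((.5189,.0979,.19),(np.cos(a),np.sin(a),-1))
a=cv2.resize(imaging.get_image('side')[60:210,220:400],(480,400)); b=cv2.resize(imaging.get_image('top')[165:285,160:290],(320,295)); c=np.zeros((400,800,3),np.uint8); c[:,:480]=a; c[:295,480:]=b
cv2.imwrite('pics/s7.png',c)"
```

```text
t 29.93 tcp [0.5183 0.0964 0.2016] z [ 0.241 -0.664 -0.708] y [0.941 0.338 0.003] F [ 0.3  0.5 -1.2] grip 0.5922669439861152 29.736499786376953 q [ 0.61  0.36  1.8  -0.78  1.32  0.6 ]
shift [  0.6   1.5 -11.6] rot [-0.1  0.1  0.2]
```

View pics/s7.png

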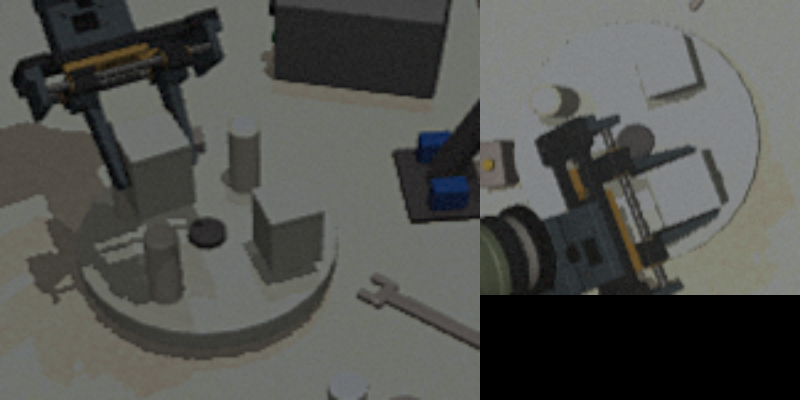

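send_rows(increments=[[1,1,-20,0,0,0,45],[1,1,-35,0,0,0,45],[1,1,-48,0,0,0,45],[1,1,-60,0,0,0,45],[1,1,-72,0,0,0,45],[1,1,-72,0,0,0,45]])

```text
t: 30.53
tcp_pos: [0.5193, 0.0981, 0.1256]
orientation: [0.53, 0.757, -0.222, 0.313]
ft_force: [-0.0, 0.4, -0.4]
gripper_width: 0.591
grip_force: 29.7
```

send_rows(increments=[[0,0,-8,0,0,0,45],[0,0,-16,0,0,0,45],[0,0,-24,0,0,0,45],[0,0,-32,0,0,0,45],[0,0,-37,0,0,0,45],[0,0,-37,0,0,0,45]])

```text
t: 31.03
tcp_pos: [0.5194, 0.0983, 0.0898]
orientation: [0.53, 0.757, -0.221, 0.313]
ft_force: [-0.6, 0.2, -0.9]
gripper_width: 0.594
grip_force: 29.7
```

send_rows(increments=[[0,0,-1.5,0,0,0,45],[0,0,-1.5,0,0,0,45]])

```text
t: 31.2
tcp_pos: [0.52, 0.0986, 0.0895]
orientation: [0.53, 0.757, -0.22, 0.314]
ft_force: [-0.2, -0.6, 0.3]
gripper_width: 0.592
grip_force: 29.7
```

send_rows(increments=[[0,0,-1.5,0,0,0,45],[0,0,-1.5,0,0,0,45]])

```text
t: 31.37
tcp_pos: [0.52, 0.0987, 0.0881]
orientation: [0.53, 0.756, -0.22, 0.314]
ft_force: [-0.6, 0.0, -1.1]
gripper_width: 0.596
grip_force: 29.7
```

send_rows(increments=[[0,0,-1.5,0,0,0,45],[0,0,-1.5,0,0,0,45]])

```text
t: 31.53
tcp_pos: [0.5201, 0.0986, 0.0866]
orientation: [0.53, 0.757, -0.22, 0.314]
ft_force: [0.5, -0.1, 0.1]
gripper_width: 0.594
grip_force: 29.7
```

send_rows(increments=[[0,0,-1,0,0,0,45],[0,0,-1,0,0,0,45]])

```text
t: 31.7
tcp_pos: [0.5201, 0.0984, 0.0863]
orientation: [0.53, 0.756, -0.22, 0.314]
ft_force: [-1.2, 0.7, 4.2]
gripper_width: 0.592
grip_force: 29.8
```

send_rows(increments=[[0,0,-1,0,0,0,45],[0,0,-1,0,0,0,45]])

```text
t: 31.87
tcp_pos: [0.5202, 0.0983, 0.0862]
orientation: [0.53, 0.756, -0.221, 0.315]
ft_force: [-2.7, 1.5, 9.1]
gripper_width: 0.588
grip_force: 29.9
```

send_rows(increments=[[0,0,1,0,0,0,60],[0,0,1,0,0,0,70],[0,0,1,0,0,0,80],[0,0,1,0,0,0,84],[0,0,1,0,0,0,84]])

```text
t: 32.28
tcp_pos: [0.5198, 0.0985, 0.0852]
orientation: [0.53, 0.757, -0.22, 0.313]
ft_force: [-0.3, 0.2, 0.1]
gripper_width: 0.834
grip_force: 0.0
```

send_rows(increments=[[-2,7,7,0,0,0,84],[-5,14,14,0,0,0,84],[-9,27,28,0,0,0,84],[-14,40,42,0,0,0,84],[-19,53,56,0,0,0,90],[-24,66,80,0,0,0,100],[-24,66,110,0,0,0,100],[-24,66,140,0,0,0,100],[-24,66,170,0,0,0,100],[-24,66,170,0,0,0,100]])

```text
t: 33.12
tcp_pos: [0.4975, 0.1665, 0.262]
orientation: [0.532, 0.756, -0.215, 0.316]
ft_force: [-0.5, 0.1, 0.5]
gripper_width: 0.998
grip_force: 0.0
```

```bash
python3 -c "
from h import *
diff('top','pics/t2.png',(225,265,370,420))
diff('side','pics/side2.png',(285,340,255,300))
pick((.4898,-.291),87.6,.09)"
```

```text
diff 0 
diff 0 
t 33.22 tcp [0.4958 0.1656 0.257 ] z [ 0.243 -0.663 -0.708] y [0.94  0.342 0.003] F [-0.5 -0.1 -0.6] grip 0.9990766811633517 0.0 q [ 0.73  0.35  1.67 -0.72  1.5   0.58]
shift [  -8.3 -509.5 -176.9] rot [ 89.3  13.9 -17.4]
```

send_rows(increments=[[0,-25,0,0,0,-3,100],[0,-60,0,0,0,-6,100],[0,-95,0,0,0,-9,100],[0,-130,0,0,0,-12,100],[0,-165,0,0,0,-15,100],[0,-200,0,0,0,-18,100],[0,-235,0,0,0,-20,100],[0,-270,0,0,0,-22.4,100],[0,-300,0,0,0,-22.4,100],[0,-300,0,0,0,-22.4,100]])

```text
t: 34.05
tcp_pos: [0.4941, -0.1393, 0.2547]
orientation: [0.668, 0.638, -0.279, 0.264]
ft_force: [-0.2, 0.5, 0.3]
gripper_width: 0.998
grip_force: 0.0
```

send_rows(increments=[[0,-20,0,6.8,-0.3,0,100],[0,-40,0,13.6,-0.6,0,100],[0,-60,0,20.4,-0.9,0,100],[0,-80,0,27.2,-1.1,0,100],[-2,-100,0,34,-1.4,0,100],[-4,-120,0,40.8,-1.7,0,100],[-5,-140,0,47.6,-2,0,100],[-6,-160,0,54.4,-2.3,0,100],[-7,-180,0,61.2,-2.6,0,100],[-8,-205,0,68,-2.9,0,100]])

```text
t: 34.88
tcp_pos: [0.4881, -0.3402, 0.2561]
orientation: [0.706, 0.678, 0.147, -0.14]
ft_force: [1.0, 0.7, -0.2]
gripper_width: 0.999
grip_force: 0.0
```

send_rows(increments=[[0,-4,0,6.8,-0.3,0,100],[0,-4,0,13.6,-0.6,0,100],[0,-4,0,21.9,-0.9,0,100],[0,-4,0,21.9,-0.9,0,100],[0,-4,0,21.9,-0.9,0,100],[0,-4,0,21.9,-0.9,0,100]])

```text
t: 35.38
tcp_pos: [0.4883, -0.3436, 0.2551]
orientation: [0.667, 0.64, 0.275, -0.265]
ft_force: [0.7, 0.1, 0.1]
gripper_width: 1.0
grip_force: 0.0
```

```bash
python3 -c "
from h import *
pick((.4898,-.291),87.6,.09);pick((.4898,-.291),87.6)"
```

```text
t 35.38 tcp [ 0.4883 -0.3436  0.2551] z [ 0.028  0.705 -0.708] y [ 0.999 -0.041 -0.001] F [0.7 0.1 0.1] grip 0.9995372753717983 0.0 q [-0.9   0.64  1.17  0.52  1.93 -0.82]
shift [  -0.7   -0.4 -175.1] rot [ 0.1 -0.1 -0.1]
t 35.38 tcp [ 0.4883 -0.3436  0.2551] z [ 0.028  0.705 -0.708] y [ 0.999 -0.041 -0.001] F [0.7 0.1 0.1] grip 0.9995372753717983 0.0 q [-0.9   0.64  1.17  0.52  1.93 -0.82]
shift [   1.9   63.2 -238.7] rot [ 0.1 -0.1 -0.1]
```

send_rows(increments=[[0,0,-38,0,0,0,100],[0,0,-76,0,0,0,100],[0,0,-114,0,0,0,100],[0,0,-150,0,0,0,100],[0,0,-175,0,0,0,100],[0,16,-191,0,0,0,100],[1,32,-207,0,0,0,100],[1,48,-223,0,0,0,100],[2,62,-237,0,0,0,100],[2,62,-237,0,0,0,100]])

```text
t: 36.22
tcp_pos: [0.4896, -0.278, 0.0186]
orientation: [0.666, 0.641, 0.275, -0.266]
ft_force: [-0.7, -0.1, 0.2]
gripper_width: 1.001
grip_force: 0.0
```

send_rows(increments=[[0,0,0,0,0,0,90],[0,0,0,0,0,0,75],[0,0,0,0,0,0,65],[0,0,0,0,0,0,55],[0,0,0,0,0,0,45],[0,0,0,0,0,0,45],[0,0,0,0,0,0,45],[0,0,0,0,0,0,45]])

```text
t: 36.88
tcp_pos: [0.4899, -0.283, 0.0188]
orientation: [0.667, 0.64, 0.276, -0.264]
ft_force: [-1.4, -2.2, 3.4]
gripper_width: 0.585
grip_force: 30.0
```

```bash
python3 -c "
from h import *
pick((.4898,-.291),87.6)"
```

```text
t 36.88 tcp [ 0.4899 -0.283   0.0188] z [ 0.03   0.705 -0.708] y [ 0.999 -0.042 -0.   ] F [-1.4 -2.2  3.4] grip 0.5854753561933385 29.999671429395676 q [-0.84  0.79  1.53  0.52  1.46 -1.03]
shift [ 0.3  2.6 -2.4] rot [ 0.1 -0.   0. ]
```

send_rows(increments=[[0,0,10,0,0,0,45],[0,0,25,0,0,0,45],[0,0,45,0,0,0,45],[0,0,75,0,0,0,45],[0,0,105,0,0,0,45],[0,0,140,0,0,0,45],[0,0,175,0,0,0,45],[0,0,210,0,0,0,45],[0,0,240,0,0,0,45],[0,0,240,0,0,0,45]])

```text
t: 37.72
tcp_pos: [0.4911, -0.283, 0.2661]
orientation: [0.666, 0.642, 0.276, -0.259]
ft_force: [0.5, -0.4, -1.3]
gripper_width: 0.592
grip_force: 30.0
```

send_rows(increments=[[0,20,0,-6.7,0.3,0,45],[0,45,0,-13.4,0.6,0,45],[-1,70,0,-20.1,0.9,0,45],[-1,95,0,-26.8,1.1,0,45],[-2,120,0,-33.5,1.4,0,45],[-3,145,0,-40.2,1.7,0,45],[-4,170,0,-46.9,2,0,45],[-5,195,0,-53.6,2.3,0,45],[-5,220,0,-60.3,2.6,0,45],[-5,245,0,-67,2.8,0,45]])

```text
t: 38.55
tcp_pos: [0.4841, -0.036, 0.2603]
orientation: [0.709, 0.678, -0.139, 0.136]
ft_force: [0.6, 0.1, -1.7]
gripper_width: 0.589
grip_force: 30.0
```

send_rows(increments=[[0,25,0,-6.7,0.3,0,45],[0,50,0,-13.4,0.6,0,45],[0,75,0,-18,0.8,0,45],[0,100,0,-22.9,1,0,45],[0,130,0,-22.9,1,0,45],[0,160,0,-22.9,1,0,45],[0,190,0,-22.9,1,0,45],[0,220,0,-22.9,1,0,45],[0,250,0,-22.9,1,0,45],[0,257,0,-22.9,1,0,45]])

```text
t: 39.38
tcp_pos: [0.4844, 0.2237, 0.2575]
orientation: [0.666, 0.641, -0.276, 0.264]
ft_force: [0.1, -0.4, -1.2]
gripper_width: 0.591
grip_force: 30.0
```

send_rows(increments=[[0,0,-15,0,0,4,45],[0,0,-30,0,0,7.4,45],[0,0,-45,0,0,7.4,45],[0,0,-55,0,0,7.4,45],[0,0,-55,0,0,7.4,45],[0,0,-55,0,0,7.4,45]])

```text
t: 39.88
tcp_pos: [0.4849, 0.2191, 0.2036]
orientation: [0.624, 0.681, -0.26, 0.282]
ft_force: [0.4, -0.3, -1.1]
gripper_width: 0.594
grip_force: 30.0
```

```bash
python3 -c "
from h import *
a=np.radians(275); to((.4844,.2188,.19),(np.cos(a),np.sin(a),-1))
a=cv2.resize(imaging.get_image('side')[60:210,220:400],(480,400)); b=cv2.resize(imaging.get_image('top')[165:285,160:290],(320,295)); c=np.zeros((400,800,3),np.uint8); c[:,:480]=a; c[:295,480:]=b
cv2.imwrite('pics/s8.png',c)"
```

```text
t 39.88 tcp [0.4849 0.2191 0.2036] z [ 0.06  -0.706 -0.706] y [ 0.996  0.086 -0.001] F [ 0.4 -0.3 -1.1] grip 0.5935548143352521 29.999642819166183 q [ 0.76  0.52  1.53 -0.59  1.64  0.8 ]
shift [ -0.5  -0.3 -13.6] rot [ 0.1 -0.1  0.1]
```

View pics/s8.png

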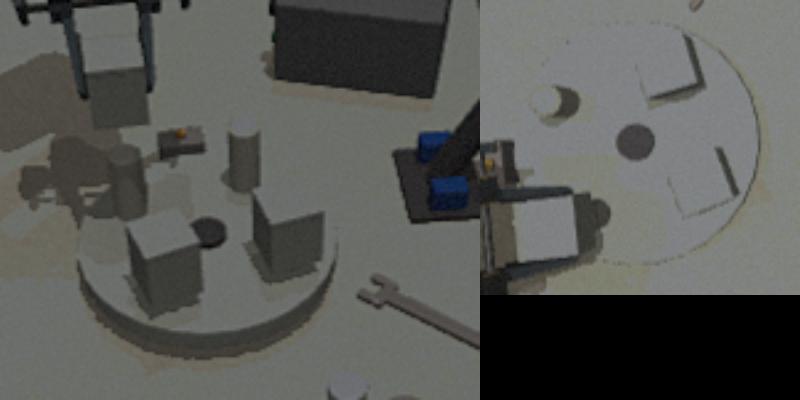

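Both placed cans sit level on their pegs, and the third is above the 150° peg. I'll lower it.

send_rows(increments=[[0,0,-20,0,0,0,45],[0,0,-35,0,0,0,45],[0,0,-48,0,0,0,45],[0,0,-60,0,0,0,45],[0,0,-72,0,0,0,45],[0,0,-72,0,0,0,45]])

```text
t: 40.48
tcp_pos: [0.4843, 0.2191, 0.1294]
orientation: [0.624, 0.681, -0.261, 0.282]
ft_force: [-0.6, -0.3, -0.8]
gripper_width: 0.59
grip_force: 30.0
```

send_rows(increments=[[0,0,-8,0,0,0,45],[0,0,-16,0,0,0,45],[0,0,-24,0,0,0,45],[0,0,-32,0,0,0,45],[0,0,-36,0,0,0,45],[0,0,-36,0,0,0,45]])

```text
t: 40.98
tcp_pos: [0.4845, 0.2193, 0.0945]
orientation: [0.624, 0.681, -0.26, 0.282]
ft_force: [-0.3, 0.2, -0.9]
gripper_width: 0.593
grip_force: 30.0
```

send_rows(increments=[[0,0,-1.5,0,0,0,45],[0,0,-1.5,0,0,0,45]])

```text
t: 41.15
tcp_pos: [0.485, 0.2197, 0.094]
orientation: [0.624, 0.681, -0.259, 0.282]
ft_force: [0.6, 0.0, -1.3]
gripper_width: 0.589
grip_force: 30.0
```

send_rows(increments=[[0,0,-1,0,0,0,45],[0,0,-1,0,0,0,45]])

```text
t: 41.32
tcp_pos: [0.485, 0.2196, 0.0931]
orientation: [0.624, 0.681, -0.259, 0.282]
ft_force: [0.6, 0.1, -1.6]
gripper_width: 0.596
grip_force: 30.0
```

send_rows(increments=[[0,0,-2,0,0,0,45],[0,0,-3.5,0,0,0,45],[0,0,-3.5,0,0,0,45]])

```text
t: 41.57
tcp_pos: [0.4848, 0.2195, 0.0892]
orientation: [0.624, 0.681, -0.259, 0.282]
ft_force: [-0.3, -0.1, -1.3]
gripper_width: 0.593
grip_force: 30.0
```

send_rows(increments=[[0,0,-1,0,0,0,45],[0,0,-1,0,0,0,45]])

```text
t: 41.73
tcp_pos: [0.4849, 0.2195, 0.0889]
orientation: [0.624, 0.681, -0.259, 0.282]
ft_force: [-0.4, 0.9, 1.1]
gripper_width: 0.597
grip_force: 30.0
```

send_rows(increments=[[0,0,-1,0,0,0,45],[0,0,-1,0,0,0,45]])

```text
t: 41.9
tcp_pos: [0.4849, 0.2195, 0.0889]
orientation: [0.624, 0.68, -0.259, 0.283]
ft_force: [-2.5, 1.7, 6.4]
gripper_width: 0.592
grip_force: 30.0
```

send_rows(increments=[[0,0,-1,0,0,0,45],[0,0,-1,0,0,0,45]])

```text
t: 42.07
tcp_pos: [0.485, 0.2194, 0.0889]
orientation: [0.624, 0.68, -0.259, 0.283]
ft_force: [-3.4, 2.6, 10.1]
gripper_width: 0.59
grip_force: 30.0
```

Home on the peg top. I'll release it, retreat, and check from clear of the scene.

send_rows(increments=[[0,0,1.5,0,0,0,60],[0,0,1.5,0,0,0,70],[0,0,1.5,0,0,0,80],[0,0,1.5,0,0,0,84],[0,0,1.5,0,0,0,84]])

```text
t: 42.48
tcp_pos: [0.4849, 0.2194, 0.0877]
orientation: [0.624, 0.681, -0.259, 0.282]
ft_force: [0.4, -0.0, -0.7]
gripper_width: 0.834
grip_force: 0.0
```

send_rows(increments=[[0,7,7,0,0,0,84],[-1,14,14,0,0,0,84],[-2,28,28,0,0,0,84],[-3,42,42,0,0,0,84],[-4,56,56,0,0,0,90],[-6,70,80,0,0,0,100],[-6,70,110,0,0,0,100],[-30,80,140,0,0,0,100],[-60,100,150,0,0,0,100],[-90,120,150,0,0,0,100]])

```text
t: 43.32
tcp_pos: [0.3946, 0.3412, 0.2418]
orientation: [0.626, 0.681, -0.256, 0.282]
ft_force: [0.0, 1.0, 0.5]
gripper_width: 1.0
grip_force: 0.0
```

send_rows(increments=[[-30,25,0,0,0,0,100],[-60,50,0,0,0,0,100],[-90,75,0,0,0,0,100],[-100,90,0,0,0,0,100],[-100,90,0,0,0,0,100],[-100,90,0,0,0,0,100]])

```text
t: 43.82
tcp_pos: [0.2943, 0.4306, 0.2383]
orientation: [0.624, 0.682, -0.258, 0.283]
ft_force: [-0.1, -0.5, 0.7]
gripper_width: 1.0
grip_force: 0.0
```

```bash
python3 -c "
from h import *
st()
S=imaging.get_image('side');T=imaging.get_image('top')
a=cv2.resize(S[60:210,220:400],(480,400)); b=cv2.resize(T[165:285,160:290],(320,295)); c=np.zeros((400,800,3),np.uint8); c[:,:480]=a; c[:295,480:]=b
cv2.imwrite('pics/s9.png',cv2.convertScaleAbs(c,alpha=1.5)); cv2.imwrite('pics/t9.png',T)
# hub & free peg drift against the parked picture
R=cv2.imread('pics/t2.png'); t=R[195:218,175:205]; r=cv2.matchTemplate(cv2.resize(T[185:228,165:215],None,fx=4,fy=4,interpolation=cv2.INTER_CUBIC),cv2.resize(t,None,fx=4,fy=4,interpolation=cv2.INTER_CUBIC),cv2.TM_CCOEFF_NORMED)
_,m,_,l=cv2.minMaxLoc(r); print('free peg shift px',(l[0]/4-10,l[1]/4-10),m)
"
```

```text
t 43.82 tcp [0.2943 0.4306 0.2383] z [ 0.063 -0.705 -0.707] y [ 0.996  0.089 -0.   ] F [-0.1 -0.5  0.7] grip 1.0003016517206944 0.0 q [ 1.17  0.6   1.29 -0.37  1.95  1.06]
free peg shift px (0.0, 0.0) 0.9919973015785217
```

View pics/s9.png

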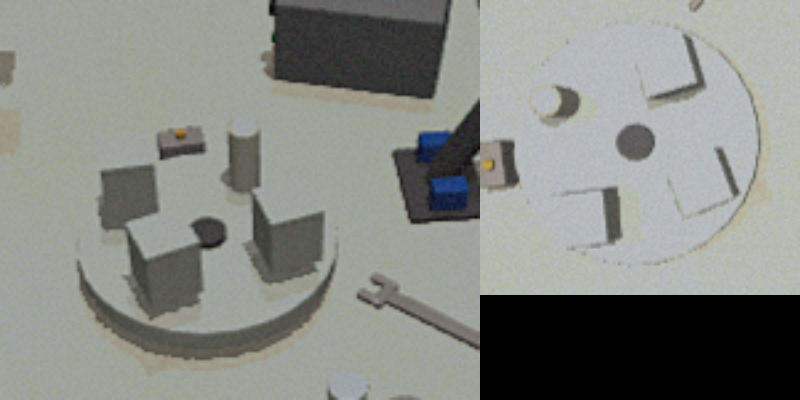

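All three cans sit level on their own pegs, and the free peg has not shifted since parking. The gripper is clear, so I'm handing in.

```bash
python3 -c "
from h import *
print(job.close_job())"
```

```text
the job is handed in; nothing more can be done
None
```

The carousel is parked at my force-based estimate of the tight spot's middle (the camera reads it up to 2° off, in a spot about 15° wide), all three cans are upside down and home on separate pegs, and the job is handed in at about 44 s; no verdict was returned.

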